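# Set the adjuster and lock it with its jam nut

### The job

Set and lock the square-headed adjuster on the sloping stand: fit the ring spanner down over its square head with the handle pointing to the stand's right, and turn the adjuster clockwise until the handle rests against the stop pin. With the spanner left there to keep the adjuster from turning along, swing the red-knobbed lever of the locknut clockwise until the nut jams, press it firmly tight (about 15 N at the knob, more than the steady 5 N that turning takes), and let go, leaving the spanner on the head. Do not disturb the jar, the pliers or the screwdriver.

Things in the scene. Friction and masses are not known exactly. Their poses are not given: they have to be found in the camera images.
- stand: blue steel stand bolted down, foot 150 x 160 mm; origin under the middle of the foot on the desk, x axis towards its high rear edge, y to its left. Its deck slopes 30 degrees, rising towards +x; deck frame = stand frame moved up 64 mm and turned -30 degrees about y, so deck x points uphill and deck z (the adjuster's axis, leaning 30 degrees from vertical towards the stand's -x side) is square to the deck. 'Clockwise' is as seen looking down this axis at the deck
- head_seat (a point): on the adjuster's axis, 38 mm above the deck, on top of a 42 mm seat disc where the spanner comes to rest; z along the axis, x and y square to the faces of the brass square head, turning with the adjuster. The head is 30 x 30 mm, full size up to 14 mm above this point, then tapers to 23 mm at 22 mm above it; a white line on its end runs along this frame's y
- adjuster (a joint): angle of the adjuster, rad, growing clockwise, friction about 0.12 N m. At 0 the faces are square to the deck's edges and a fitted spanner pointing along deck -y touches the stop pin; it starts 0.35 to 0.7 rad short of that (negative). The spanner fits with about 0.09 rad of play either way, so it ends near +0.1 once locked; the final value must lie within 0.2 of 0
- locknut (a joint): angle of the locknut relative to the adjuster, rad, growing clockwise; 1.5 is its end, jammed against the adjuster's flange. Its friction on the adjuster (0.38 N m) is more than the adjuster's own, so without the spanner both just turn together. Its height does not change
- lever: lever fixed to the locknut: a 11 mm bar at 16 to 26 mm above the deck out to an upright red knob, axis parallel to the adjuster's; origin on the adjuster's axis at the deck
- knob (a point): middle of the red knob (cylinder 18 mm diameter, from 30 to 75 mm above the deck, this point at 55 mm), 85 mm from the adjuster's axis. Seen down the axis, with deck +x as 0 and left (deck +y) as 90 degrees, it stands at 165 degrees minus both joint angles
- stop: stop on the right of the deck (the deck is 130 mm along x, and runs from y -115 to 65 mm): grey pillar 46 x 16 mm whose top, 35 mm above the deck, supports the spanner's handle 105 mm from the axis, and a steel pin beside it; origin at the deck frame's origin
- stop_pin (a point): in the stop pin (14 mm diameter, top 70 mm above the deck), at deck x -15.5, y -105, z 50 mm; the handle's downhill edge comes to lie against it
- spanner: steel square ring spanner, loose, 0.2 kg, lying flat on the desk. Origin at the underside of the ring's middle, z up through the ring, x along the handle. Ring 52.5 mm outside, 16 mm thick, 32.5 mm square through opening with faces square to x and y; handle 16 mm wide, 14 mm thick, from 26 to 156 mm, underside level with the ring's, red end; centre of mass about 50 mm along x
- flux_jar: bystander: amber jar with white lid, 43 mm, origin under it
- nose_pliers: bystander: blue-handled pliers lying flat, 127 mm
- driver_red: bystander: red screwdriver lying flat, 159 mm. The fixed black soldering station beyond it and left of the stand is about 0.2 m square and 0.2 m tall, its middle at world x 0.53, y 0.09
Mind the look-alikes: they are no part of the job. Of the things that look like the spanner, the larger one is meant.

How it is judged:
By the outcome, as a careful person would: the job done as asked, in the order asked, and still so for the second after the job is handed in, with the robot touching nothing.
It also fails if it takes over 64 s, if anything falls off the work surface, if the arm or the gripper's body presses on something with over 40 N, if the wrist force passes 120 N, or if a joint passes its speed limit or range.

### The arm

A 7-joint arm with a two-finger parallel gripper is mounted at the origin on a cart in front of the work surface, level with it; the furniture and walls round the work are solid. World frame = base frame: x ahead of the robot, y to its left, z up, the work surface at z = 0. Lengths are in m, angles in rad, forces in N, time in s.
With the tool pointing down it reaches from about 0.425 to 0.875 m from the base axis. Payload 4.7 kg.
Tool frame: the origin (TCP) lies at the very end of the fingers, on their centre line; the grasp point (between the pads) lies 19 mm behind it; z points along the fingers, y is the line along which they close (so a half turn about z gives the same grasp; the last joint's range is limited). The gripper opens to 87 mm and grips with 3 to 60 N. Pads are 19 mm wide; open, the fingers measure 117 mm over their backs; the gripper's body (75 mm by 190 mm) begins 51 mm behind the grasp point.
Start: joints at [1.169, 0.321, -0.07, 1.45, 0.023, 1.371, -0.057], TCP at [0.263, -0.595, 0.223] pointing down, gripper open.
Joint ranges: [-2.86, 2.86], [-0.3, 2.09], [-1.38, 1.24], [0.06, 2.45], [-1.56, 4.7], [0.09, 2.05], [-2.69, 2.69]. Speed limits (rad/s): [2.57, 2.57, 3.14, 3.14, 3.14, 3.14, 3.14].

### API

Orientations are given as a 3x3 rotation matrix whose columns are the frame's x, y, z axes.
In Python, from cell import env gives the robot as it stands. The module is installed in compiled form; this text tells all that it offers.
- The arm moves only by the tool carry_out, never from a script. Its argument "deltas" is text: rows parted by semicolons, each of 5 numbers parted by spaces: the closure, from 0 (fully open) to 1 (shut), then the shift along the tool's x, y, z each as a share of 40 cm, from -1 to 1, then the turn about the tool's z as a share of 45 degrees, from -1 to 1. A call has 1 to 10 rows; each row is the pose to reach, as a shift and turn from the pose commanded when the call began, along the tool's axes at that moment; what a row does not reach only later rows make up. A row lasts 1/10 s, in which the tool goes at most 50 mm and 8.59 degrees, less where a joint would pass 70% of its speed; a pose out of reach is approached as far as the arm can. A call with a number of a shift or a turn outside -1 to 1 is refused whole. A call with a gripper value outside its range is refused whole. The fingers move at their own pace and stop on an object; the grip force is fixed at half the most. Time passes only in rows, so rows that repeat a pose let the fingers close. It gives the time, the measured TCP pose, the force, the opening and the grip force at its end, in the units of the state.
- env.sense(): the state, without advancing time (a new reading comes with each control period).
- env.snapshot(name): name is "scene" or "top"; returns a dict with "img" (400x640x3 uint8, blue, green, red), "range_z" (400x640 float32, m along the optical axis (not along the pixel's ray), 0 where there is no reading), "fx", "fy", "cx", "cy" (pixels), "extrinsics" (4x4, takes a point from world to camera coordinates). Camera axes: x right, y up, looking along -z (the intrinsics and any distortion apply to the point x, -y, -z); pixel columns grow to the right and rows downward; lengths in m; the calibration is good to about 2 mm. A picture is of the moment at which its call begins.
- env.job_done(): hands the job in; it is judged then, once.
The state is a dict: "t": time; "joint_pos": joint angles; "dq": joint speeds; "tau": joint torques, N m; "position": TCP position; "eef_rot": TCP orientation; "force": force on the tool from outside, world axes, zero at the start; "wrist_torque": the same for the moment, N m; "gripper_width": finger opening in m; "grasp_force": force on a finger pad.
Only numpy, scipy, OpenCV 4.12 (cv2) and the standard library are available. Lean on these libraries where they do the work, as an engineer would, in place of code of your own. Each camera call takes 0.05 s, during which the arm holds its last target. There are 200 camera calls.

## Working session

There is one attempt and no reset: what is moved stays moved. The work goes in short steps, Python scripts to look and compute and a tool call to move; the robot and the scene stay as the last step left them, time stands still between calls to the robot, and variables do not carry over. Pictures are saved under pics/ and viewed, at most 10 in all, crops included, and the job is handed in when it is done.

Besides the shell and the picture viewer there is one more tool, called after "Call:" by a JSON object that holds its "name" and its "arguments", one argument or row to a line. carry_out: Moves the arm, as the interface text tells. Shift numbers are shares of 40 cm and turn numbers shares of 45 degrees, none past 1 either way. Its arguments: {"type":"object","properties":{"deltas":{"type":"string"}},"required":["deltas"]}

```bash
mkdir -p pics; cat > h.py <<'E'
import numpy as np, cv2
from cell import env
def snap(n):
    s=env.snapshot(n); return s
def world(s,u,v,z=None):
    E=np.array(s['extrinsics']); R,t=E[:3,:3],E[:3,3]
    c=-R.T@t
    d=R.T@np.array([(u-s['cx'])/s['fx'],-(v-s['cy'])/s['fy'],-1.])
    if z is None: return c+d*s['range_z'][int(round(v)),int(round(u))]
    return c+d*(z-c[2])/d[2]
def pix(s,p):
    E=np.array(s['extrinsics']); q=E[:3,:3]@np.array(p)+E[:3,3]
    return s['cx']+s['fx']*q[0]/-q[2], s['cy']-s['fy']*q[1]/-q[2]
E
python3 - <<'E'
from h import *
for n in('scene','top'):
    s=snap(n); cv2.imwrite(f'pics/{n}0.png',s['img']); np.savez(f'{n}0.npz',**s)
    E=np.array(s['extrinsics']);print(n,s['fx'],s['cx'],s['cy'],-E[:3,:3].T@E[:3,3],E[:3,:3].round(3).tolist())
    print([k for k in s])
print(env.sense())
E
```

```text
scene 386.30940723746005 320.3970932320514 199.01398007015814 [0.07466866 0.17846985 0.69299555] [[-0.689, -0.725, 0.017], [0.512, -0.47, 0.719], [-0.514, 0.504, 0.694]]
['img', 'range_z', 'fx', 'fy', 'cx', 'cy', 'extrinsics']
top 478.4204573940404 315.8439686075042 197.23322338640835 [ 0.46358139 -0.24362719  1.17901889] [[-0.017, -1.0, -0.004], [0.998, -0.017, 0.057], [-0.057, -0.003, 0.998]]
['img', 'range_z', 'fx', 'fy', 'cx', 'cy', 'extrinsics']
{'t': 0.1, 'joint_pos': array([ 1.16908541,  0.32173103, -0.07008716,  1.45157004,  0.02260303,
        1.37078133, -0.05689345]), 'dq': array([ 2.25224421e-04, -9.12687977e-04,  5.81095831e-04, -3.15013381e-03,
       -9.99126134e-05, -9.44224720e-04, -4.49158551e-05]), 'tau': array([-1.96323722e-04, -4.92570770e+01, -4.05744324e-01, -3.13399601e+01,
       -6.42351061e-02,  3.95778695e-02,  6.94117557e-05]), 'position': array([ 0.26231105, -0.59417762,  0.22157393]), 'eef_rot': array([[ 9.14773801e-01,  4.03965709e-01, -7.74295753e-04],
       [ 4.03966440e-01, -9.14772548e-01,  1.51670828e-03],
       [-9.56063643e-05, -1.70023449e-03, -9.99998550e-01]]), 'force': array([ 0.34086415,  0.21736768, -0.10169235]), 'wrist_torque': array([ 0.00732777, -0.04202695,  0.0235369 ]), 'grasp_force': 0.0, 'gripper_width': 0.08693209146756686}
```

View pics/scene0.png

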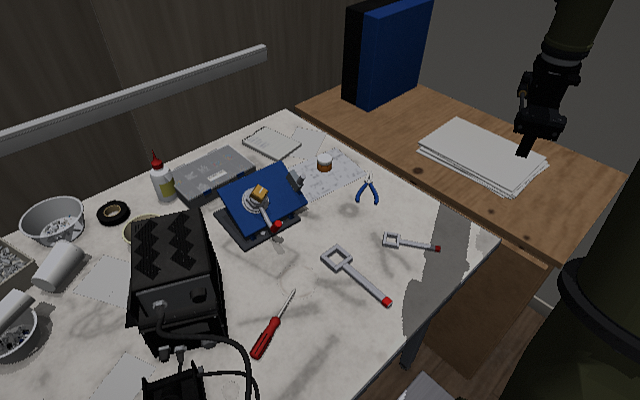

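View pics/top0.png

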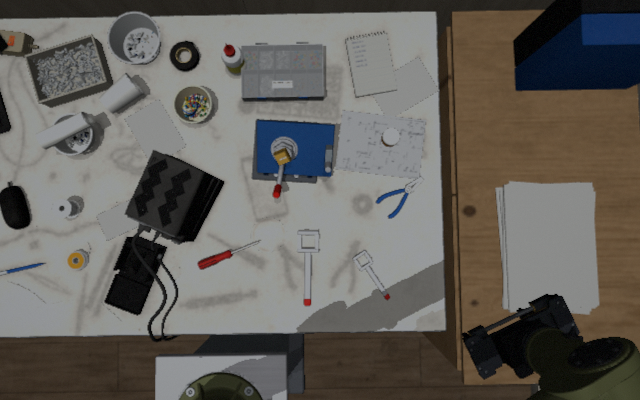

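The top view shows the spanner with its ring at (309,240) and its red end at (307,302). The stand is around (290,150), with the brass head at (283,156), the red knob at (277,190) and the stop at (329,160). Next I measure these.

```bash
cat > m.py <<'E'
from h import *
T=dict(np.load('top0.npz')); S=dict(np.load('scene0.npz'))
def comps(s,mask,amin=15):
    n,l,st,c=cv2.connectedComponentsWithStats(mask.astype(np.uint8)); return [(l==i,c[i],st[i]) for i in range(1,n) if st[i,4]>=amin]
def pts(s,m):
    return np.array([world(s,u,v) for v,u in zip(*np.nonzero(m)) if s['range_z'][v,u]>0])
for nm,s in(('top',T),('scene',S)):
    hsv=cv2.cvtColor(s['img'],cv2.COLOR_BGR2HSV); H,Sa,V=cv2.split(hsv)
    for c,m in(('red',((H<6)|(H>172))&(Sa>170)&(V>90)),('brass',(H>10)&(H<24)&(Sa>120)&(V>90)),('blue',(H>100)&(H<125)&(Sa>150)&(V>50))):
        if nm=='top': m[:, 445:]=0; m[350:]=0
        for mm,cc,st in comps(s,m):
            P=pts(s,mm)
            if len(P): print(nm,c,st,cc.round(1),np.median(P,0).round(4),P.max(0).round(3))
            if c=='blue' and st[4]>700:
                P=P[P[:,2]>.03]; 
                for _ in range(4):
                    A=np.c_[P[:,:2],np.ones(len(P))]; k,*_=np.linalg.lstsq(A,P[:,2],rcond=None); P=P[abs(A@k-P[:,2])<.008]
                n=np.array([-k[0],-k[1],1]); n/=np.linalg.norm(n); print('  plane',k,n,np.degrees(np.arctan2(-n[1],-n[0])),len(P))
                print('  rect world xy',cv2.minAreaRect(P[:,:2].astype(np.float32)))
# spanner in top: gray mask in window
s=T; w=(slice(222,312),slice(290,328)); g=cv2.cvtColor(s['img'],cv2.COLOR_BGR2GRAY)[w]; print(s['range_z'][240,300:320].round(3))
big=cv2.resize(s['img'][215:315,280:400],None,fx=5,fy=5,interpolation=cv2.INTER_CUBIC)
b2=cv2.resize(s['img'][110:210,240:350],None,fx=5,fy=5,interpolation=cv2.INTER_CUBIC)
cv2.imwrite('pics/c1.png',np.vstack([big[:, :250][:300],])); 
cv2.imwrite('pics/c1.png',np.hstack([big[:,:230],b2]))
E
python3 m.py
```

```text
top red [224  47  10   8  39] [228.5  51.3] [ 0.8597 -0.0475  0.1145] [ 0.87  -0.037  0.12 ]
top red [273 191   7   7  34] [275.8 194. ] [ 0.5352 -0.1492  0.0861] [ 0.542 -0.143  0.09 ]
top red [199 251  32  18 175] [215.3 259.1] [0.3854 0.0025 0.0187] [0.404 0.044 0.025]
top red [385 294   5   5  15] [386.8 296.3] [ 0.2886 -0.4079  0.0106] [ 0.294 -0.403  0.015]
top red [304 299   7   6  34] [307.2 301.6] [ 0.2792 -0.2148  0.0143] [ 0.285 -0.208  0.018]
top brass [275 151  14  14 107] [281.3 157.8] [ 0.6143 -0.1643  0.1158] [ 0.629 -0.151  0.124]
top brass [ 68 253  16  15 152] [ 75.3 260.1] [0.3878 0.3458 0.0142] [0.405 0.364 0.022]
top blue [ 257  120   78   56 3063] [294.6 146.4] [ 0.6524 -0.2026  0.0701] [ 0.722 -0.1    0.103]
  plane [ 0.56797298 -0.04618947 -0.3097811 ] [-0.49347427  0.04013098  0.86883407] -4.649253833493076 3006
  rect world xy ((0.6430938243865967, -0.19210240244865417), (0.17757946252822876, 0.11425775289535522), 85.35474395751953)
top blue [377 189  27  14  88] [389.  194.5] [ 0.5357 -0.4173  0.0094] [ 0.548 -0.389  0.016]
top blue [389 193  19  25  94] [
[... 1050 characters left out ...]
 8.5] [ 0.8143 -0.8369  0.3017] [ 0.858 -0.735  0.304]
scene blue [ 217  161   91   76 2949] [261.6 197. ] [ 0.6392 -0.1925  0.0614] [ 0.794 -0.095  0.096]
  plane [ 0.5717441  -0.04393437 -0.31155429] [-0.49598479  0.03811282  0.86749438] -4.394128620579489 2888
  rect world xy ((0.6400695443153381, -0.18774443864822388), (0.1787925362586975, 0.11387833207845688), 85.6219482421875)
scene blue [356 183  12  19  63] [360.2 191.5] [ 0.5337 -0.4135  0.0075] [ 0.546 -0.384  0.011]
scene blue [369 183   9  21  61] [374.  192.9] [ 0.5019 -0.4391  0.0077] [ 0.538 -0.413  0.012]
[1.161 1.178 1.175 1.179 1.174 1.179 1.178 1.174 1.177 1.18  1.175 1.178
 1.175 1.174 1.161 1.161 1.159 1.158 1.161 1.177]
```

View pics/c1.png

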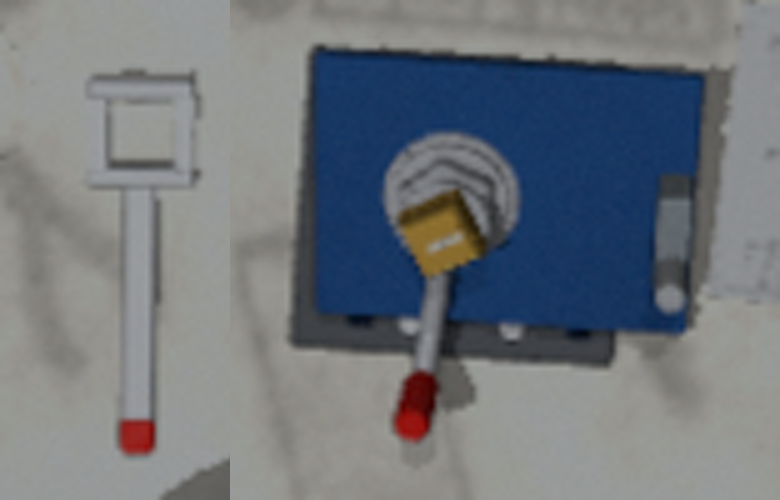

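```bash
cat >> h.py <<'E'
from scipy.spatial.transform import Rotation as Ro
YAW=np.radians(-4.5); O=np.array([.6436,-.165,.064])
D=Ro.from_euler('z',YAW).as_matrix()@Ro.from_euler('y',-30,degrees=True).as_matrix()
def dray(s,u,v,h):
    "ray onto deck-parallel plane at height h, in deck mm"
    E=np.array(s['extrinsics']); R,t=E[:3,:3],E[:3,3]; c=D.T@(-R.T@t-O)
    d=D.T@R.T@np.array([(u-s['cx'])/s['fx'],-(v-s['cy'])/s['fy'],-1.])
    return 1e3*(c+d*(h/1e3-c[2])/d[2])
def dw(p): return O+D@(np.array(p)/1e3)
E
cat > m2.py <<'E'
from h import *
T=dict(np.load('top0.npz')); S=dict(np.load('scene0.npz'))
tiles=[]
for s in(T,S):
    hsv=cv2.cvtColor(s['img'],cv2.COLOR_BGR2HSV); H,Sa,V=cv2.split(hsv)
    # rectified view, plane h=60, deck x up, -y right, 8px/mm, ±25mm
    for h,c,r in((60,(0,0),25),(75,(-80,-5),25)):
        q=np.float32([(c[0]+r,c[1]+r),(c[0]+r,c[1]-r),(c[0]-r,c[1]-r),(c[0]-r,c[1]+r)])
        src=np.float32([pix(s,dw((a,b,h))) for a,b in q])
        M=cv2.getPerspectiveTransform(src,np.float32([(0,0),(300,0),(300,300),(0,300)]))
        t=cv2.warpPerspective(s['img'],M,(300,300),flags=cv2.INTER_CUBIC); cv2.line(t,(150,0),(150,20),(0,255,0)); cv2.line(t,(0,150),(20,150),(0,255,0)); tiles.append(t)
cv2.imwrite('pics/rect.png',np.vstack([np.hstack(tiles[:2]),np.hstack(tiles[2:])]))
print('stop pin top deck mm (h70) top cam', dray(T,240+670/5-280*0,110+298/5,70))
for u,v in((308.3,241.2),(307.2,301.6)): print(world(T,u,v,.015))
# spanner handle mask
g=cv2.cvtColor(T['img'],cv2.COLOR_BGR2HSV)
z=T['range_z']; m=np.zeros(z.shape,np.uint8)
for v in range(225,308):
    for u in range(292,326):
        p=world(T,u,v)
        if p[2]>.008: m[v,u]=255
n,l,st,c=cv2.connectedComponentsWithStats(m); i=1+np.argmax(st[1:,4]); mm=l==i
P=np.array([world(T,u,v,.0155) for v,u in zip(*np.nonzero(mm))])
print(st[i],P.min(0),P.max(0))
Hd=P[P[:,0]<.37]; k=np.polyfit(Hd[:,0],Hd[:,1],1); print('handle y=kx+c',k,'deg',np.degrees(np.arctan(k[0])))
R=P[P[:,0]>P[:,0].max()-.05]; print('ring',cv2.minAreaRect(R[:,:2].astype(np.float32)))
E
python3 m2.py
```

```text
stop pin top deck mm (h70) top cam [  -9.70860671 -209.96871787   70.        ]
[ 0.4240869  -0.22017004  0.015     ]
[ 0.2792872  -0.21521816  0.015     ]
[297 231  22  76 660] [ 0.2688304 -0.244063   0.0155   ] [ 0.44921963 -0.19245138  0.0155    ]
handle y=kx+c [-0.01672113 -0.2098551 ] deg -0.9579611330306703
ring ((0.4246504008769989, -0.21822792291641235), (0.0509561188519001, 0.04829937964677811), 89.04883575439453)
```

View pics/rect.png

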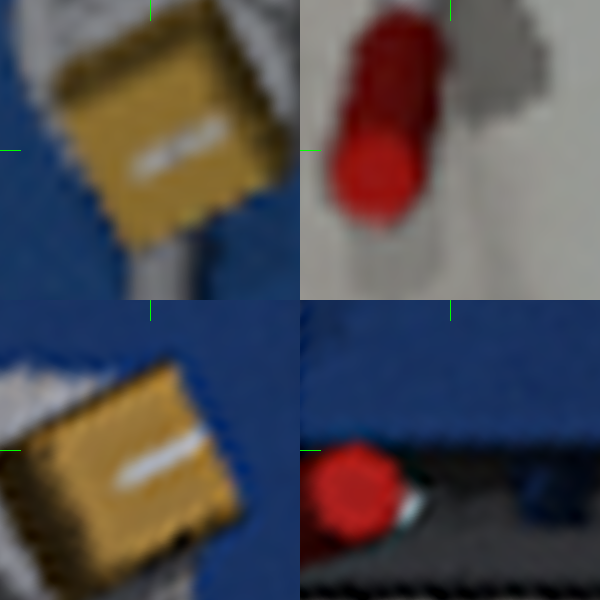

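The rectified crops put the head's white-line centre at (180,150) in the top view and (160,459) in the scene view. That gives an adjuster angle of about -27.5°, and the knob at 171.6°. Next I move above the spanner.

Call:
{"name": "carry_out", "arguments": {
  "deltas": "0.5 0.648 -0.751 0.3 0.551;0.5 0.648 -0.751 0.3 0.551;0.5 0.648 -0.751 0.3 0.551;0.5 0.648 -0.751 0.3 0.551;0.5 0.648 -0.751 0.3 0.551;0.5 0.648 -0.751 0.3 0.551;0.5 0.648 -0.751 0.3 0.551;0.5 0.648 -0.751 0.3 0.551;0.5 0.648 -0.751 0.3 0.551;0.5 0.648 -0.751 0.3 0.551"
}}

```text
t: 1.1
position: [0.3782, -0.2124, 0.1016]
eef_rot: [[1.0, -0.012, -0.002], [-0.012, -1.0, 0.001], [-0.002, -0.001, -1.0]]
force: [-0.9, -0.6, 0.2]
gripper_width: 0.0436
grasp_force: 0.0
```

Call:
{"name": "carry_out", "arguments": {
  "deltas": "0.5 0 0 0 0;0.5 0 0 0 0"
}}

```text
t: 1.3
position: [0.3781, -0.2169, 0.1029]
eef_rot: [[1.0, -0.02, 0.001], [-0.02, -1.0, -0.001], [0.001, 0.001, -1.0]]
force: [-0.5, -0.8, -0.3]
gripper_width: 0.0436
grasp_force: 0.0
```

Call:
{"name": "carry_out", "arguments": {
  "deltas": "0.5 0 0 0.12 0;0.5 0 0 0.22 0;0.5 0 0 0.245 0;0.5 0 0 0.248 0;0.5 0 0 0.248 0;1 0 0 0.248 0;1 0 0 0.248 0;1 0 0 0.248 0;1 0 0 0.248 0;1 0 0 0.248 0"
}}

```text
t: 2.3
position: [0.3786, -0.2154, 0.0038]
eef_rot: [[1.0, -0.017, 0.001], [-0.017, -1.0, -0.001], [0.001, 0.001, -1.0]]
force: [-0.1, 1.1, 2.8]
gripper_width: 0.0155
grasp_force: 30.0
```

Call:
{"name": "carry_out", "arguments": {
  "deltas": "1 0 0 0 0;1 0 0 -0.1 0;1 0 0 -0.3 0;1 0 0 -0.5 0;1 0 0 -0.5 0;1 0 0 -0.5 0;1 0 0 -0.5 0"
}}

```text
t: 3.0
position: [0.3792, -0.2157, 0.2048]
eef_rot: [[1.0, -0.017, 0.003], [-0.017, -1.0, -0.002], [0.003, 0.002, -1.0]]
force: [-0.4, -0.2, -3.1]
gripper_width: 0.0156
grasp_force: 30.0
```

Call:
{"name": "carry_out", "arguments": {
  "deltas": "1 0.64 -0.03 0 -1;1 0.64 -0.03 0 -1;1 0.64 -0.03 0 -1;1 0.64 -0.03 0 -1;1 0.64 -0.03 0 -1;1 0.64 -0.03 0 -1;1 0.64 -0.03 0 -1;1 0.64 -0.03 0 -1"
}}

```text
t: 3.8
position: [0.6326, -0.2074, 0.201]
eef_rot: [[0.72, 0.694, -0.004], [0.694, -0.72, 0.001], [-0.003, -0.004, -1.0]]
force: [-0.2, -0.2, -2.0]
gripper_width: 0.0155
grasp_force: 30.0
```

Call:
{"name": "carry_out", "arguments": {
  "deltas": "1 0 0 0 -1;1 0 0 0 -1;1 0 0 0 -1;1 0 0 0 -1;1 0 0 0 -1;1 0 0 0 -1"
}}

```text
t: 4.4
position: [0.6324, -0.2084, 0.2038]
eef_rot: [[0.016, 1.0, -0.001], [1.0, -0.016, -0.002], [-0.002, -0.001, -1.0]]
force: [0.4, 0.2, -2.4]
gripper_width: 0.016
grasp_force: 30.0
```

Call:
{"name": "carry_out", "arguments": {
  "deltas": "1 0 0 0 -0.53;1 0 0 0 -0.53;1 0 0 0 -0.53;1 0 0 0 -0.53;1 0 0 0 -0.53"
}}

```text
t: 4.9
position: [0.6333, -0.2082, 0.2037]
eef_rot: [[-0.385, 0.923, -0.0], [0.923, 0.385, -0.002], [-0.001, -0.001, -1.0]]
force: [0.3, 0.7, -3.0]
gripper_width: 0.0156
grasp_force: 30.0
```

```bash
python3 - <<'E'
from h import *
st=env.sense();p=st['position'];x=st['eef_rot'][:,0];print(p,x)
c=p+.045*x; c[2]=p[2]+.0125
tl=[]
for n in('scene','top'):
    s=snap(n); np.savez(n+'1.npz',**s); u,v=pix(s,c); print(n,u,v)
    z=s['range_z']; u0,v0=int(u),int(v); m=np.zeros(z.shape,np.uint8)
    for b in range(v0-28,v0+28):
        for a in range(u0-28,u0+28):
            if z[b,a]>0:
                q=world(s,a,b)
                if abs(q[2]-c[2]+.003)<.014 and np.linalg.norm(q[:2]-c[:2])<.045: m[b,a]=255
    P=np.array([world(s,a,b,c[2])[:2] for b,a in zip(*np.nonzero(m))])
    # ring part only, in ring axes relative to predicted centre
    y=np.array([-x[1],x[0]]); Q=np.c_[(P-c[:2])@x[:2],(P-c[:2])@y]*1e3; Q=Q[Q[:,0]>-24]
    print('extents mm along x,y',np.percentile(Q,[1,99],0).round(1).tolist())
    im=s['img'].copy(); g=cv2.resize(im[v0-40:v0+40,u0-50:u0+50],None,fx=4,fy=4,interpolation=cv2.INTER_CUBIC)
    for dx,dy in((26,26),(26,-26),(-26,26),(-26,-26)):
        k=c.copy(); k[:2]+=(dx*x[:2]+dy*y)/1e3; a,b=pix(s,k); cv2.circle(g,(int((a-u0+50.5)*4),int((b-v0+40.5)*4)),2,(0,255,0),-1)
    tl.append(g)
cv2.imwrite('pics/hold.png',np.hstack(tl))
E
```

```text
[ 0.63328022 -0.20817678  0.20371133] [-0.38473711  0.92302529 -0.00129339]
scene 255.91200671292148 151.64663468099172
extents mm along x,y [[-22.6, -22.8], [44.0, 37.2]]
top 278.4580728675099 150.10357676076052Traceback (most recent call last):
  File "<stdin>", line 15, in <module>
ValueError: operands could not be broadcast together with shapes (0,) (2,)
```

```bash
python3 - <<'E'
from h import *
st=env.sense();p=st['position'];x=st['eef_rot'][:,0]
c=p+.045*x; c[2]=p[2]+.0125; y=np.array([-x[1],x[0]])
tl=[]
for n in('scene','top'):
    s=dict(np.load(n+'1.npz')); u,v=pix(s,c); u0,v0=int(u),int(v)+12
    g=cv2.resize(s['img'][v0-40:v0+40,u0-40:u0+40],None,fx=5,fy=5,interpolation=cv2.INTER_CUBIC)
    for r in(26.25,16.25):
      for dx,dy in((r,r),(r,-r),(-r,r),(-r,-r)):
        k=c.copy(); k[:2]+=(dx*x[:2]+dy*y)/1e3; a,b=pix(s,k); cv2.circle(g,(int((a-u0+40.5)*5),int((b-v0+40.5)*5)),2,(0,255,0),-1)
    tl.append(g)
cv2.imwrite('pics/hold.png',np.hstack(tl))
E
```

```text
(no output)
```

View pics/hold.png

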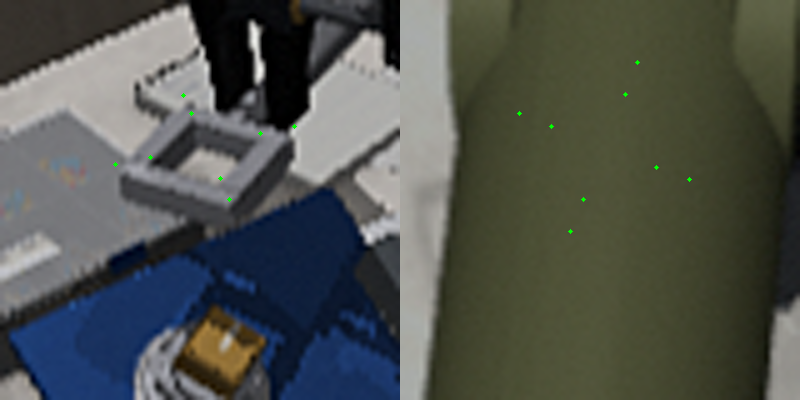

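The scene view shows the held ring about 2.5 px lower than predicted (outer near corner at (235,213), predicted (229,199)). The top view is blocked by the arm. I'll apply that pixel bias to the head.

```bash
python3 - <<'E'
from h import *
S=dict(np.load('scene0.npz'));T=dict(np.load('top0.npz'))
u,v=pix(S,dw((-1.7,-1.8,60))); print(u,v)
for b in((0,0),(.6,2.2),(.6,2.5)):
    h=world(S,u-b[0],v-b[1],.116); print(b,h)
u,v=pix(T,dw((0,-5,60))); print('top',world(T,u,v,.116))
E
```

```text
260.6839745541585 189.8346454903865
(0, 0) [ 0.61125729 -0.16379813  0.116     ]
(0.6, 2.2) [ 0.61789157 -0.16718324  0.116     ]
(0.6, 2.5) [ 0.61868061 -0.167781    0.116     ]
top [ 0.61329477 -0.16763356  0.116     ]
```

Call:
{"name": "carry_out", "arguments": {
  "deltas": "1 -0.005 0.005 0.09 0;1 -0.005 0.005 0.17 0;1 -0.005 0.005 0.18 0;1 -0.005 0.005 0.18 0;1 -0.005 0.005 0.18 0"
}}

```text
t: 5.5
position: [0.6383, -0.2086, 0.1334]
eef_rot: [[-0.388, 0.921, 0.003], [0.921, 0.388, -0.001], [-0.002, 0.002, -1.0]]
force: [-1.1, 0.1, -1.5]
gripper_width: 0.0158
grasp_force: 30.0
```

```bash
cat > look.py <<'E'
from h import *
import sys
st=env.sense();p=st['position'];x=st['eef_rot'][:,0]; print(p,x,st['force'])
c=p+.045*x; c[2]=p[2]+.0125; y=np.array([-x[1],x[0]])
s=snap('scene'); np.savez('scene2.npz',**s); u0,v0=260,188
g=cv2.resize(s['img'][v0-36:v0+36,u0-48:u0+48],None,fx=8,fy=8,interpolation=cv2.INTER_CUBIC)
for r in(26.25,16.25):
  for dx,dy in((r,r),(r,-r),(-r,r),(-r,-r)):
    k=c.copy(); k[:2]+=(dx*x[:2]+dy*y)/1e3; a,b=pix(s,k); cv2.circle(g,(int((a-u0+48.5)*8),int((b-v0+36.5)*8)),2,(0,255,0),-1)
cv2.imwrite(sys.argv[1],g)
E
python3 look.py pics/low.png
```

```text
[ 0.63826362 -0.20864057  0.13336482] [-0.38838154  0.9214968  -0.00185197] [-1.09107132  0.06866918 -1.45049011]
```

View pics/low.png

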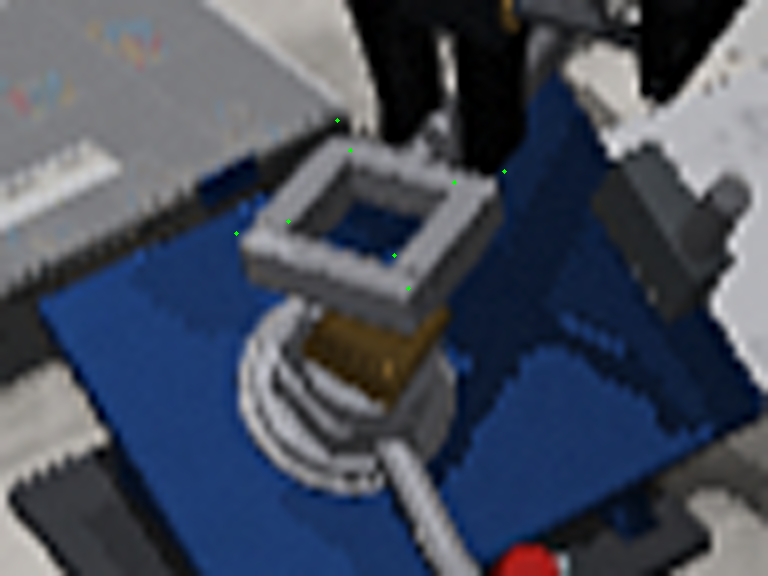

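Call:
{"name": "carry_out", "arguments": {
  "deltas": "1 -0.01 -0.001 0 0;1 -0.01 -0.001 0.01 0;1 -0.01 -0.001 0.02 0;1 -0.01 -0.001 0.03 0;1 -0.01 -0.001 0.035 0;1 -0.01 -0.001 0.035 0"
}}

```text
t: 6.15
position: [0.6387, -0.2127, 0.1176]
eef_rot: [[-0.388, 0.921, 0.001], [0.921, 0.388, -0.0], [-0.001, 0.001, -1.0]]
force: [0.3, -1.5, 2.5]
gripper_width: 0.016
grasp_force: 30.0
```

```bash
python3 look.py pics/low2.png
```

```text
[ 0.6386589  -0.21272299  0.11761178] [-3.88450575e-01  9.21469233e-01 -7.76694505e-04] [ 0.30329777 -1.48162649  2.54868728]
```

View pics/low2.png

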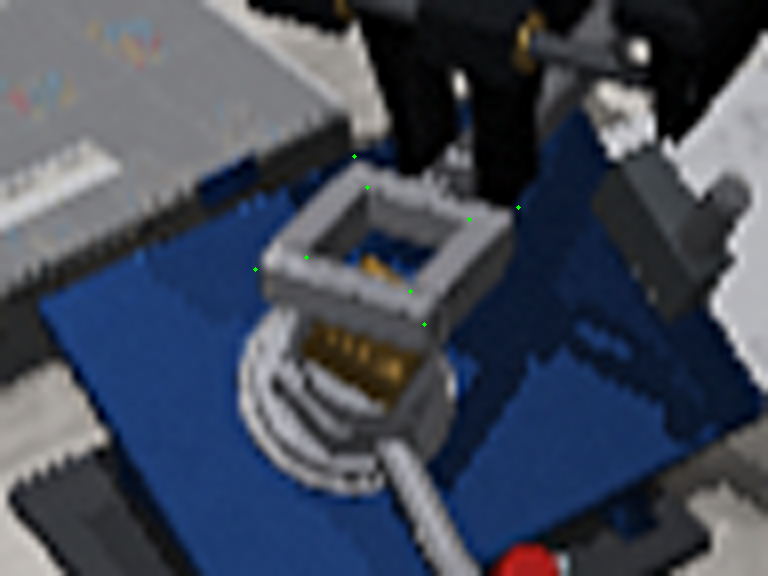

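The brass tip shows in the ring opening at (378,265), so the head has entered the ring. I lower a little more.

Call:
{"name": "carry_out", "arguments": {
  "deltas": "1 0 0 0.005 0;1 0 0 0.01 0;1 0 0 0.01 0"
}}

```text
t: 6.5
position: [0.6383, -0.2123, 0.1131]
eef_rot: [[-0.389, 0.921, 0.0], [0.921, 0.389, 0.0], [0.0, 0.0, -1.0]]
force: [0.4, -1.3, 2.4]
gripper_width: 0.0157
grasp_force: 30.0
```

Call:
{"name": "carry_out", "arguments": {
  "deltas": "1 0 0 0.005 0;1 0 0 0.01 0;1 0 0 0.01 0"
}}

```text
t: 6.8
position: [0.6383, -0.2123, 0.1094]
eef_rot: [[-0.389, 0.921, 0.0], [0.921, 0.389, 0.0], [-0.0, 0.0, -1.0]]
force: [0.6, 0.3, 3.2]
gripper_width: 0.0156
grasp_force: 30.0
```

Call:
{"name": "carry_out", "arguments": {
  "deltas": "0.6 0 0 0 0;0.6 0 0 0 0;0.6 0 0 0 0;0.6 0 0 0 0;0.6 0 0 -0.05 0;0.6 0 0 -0.1 0;0.6 0 0 -0.15 0;0.6 0 0 -0.15 0"
}}

```text
t: 7.6
position: [0.6402, -0.2125, 0.1727]
eef_rot: [[-0.389, 0.921, 0.005], [0.921, 0.389, -0.002], [-0.004, 0.004, -1.0]]
force: [0.9, 0.1, -0.6]
gripper_width: 0.035
grasp_force: 0.0
```

```bash
python3 look.py pics/rel.png
```

```text
[ 0.64021681 -0.21247297  0.17267305] [-0.38887824  0.92128201 -0.0036294 ] [ 0.92698057  0.10519764 -0.61281134]
```

View pics/rel.png

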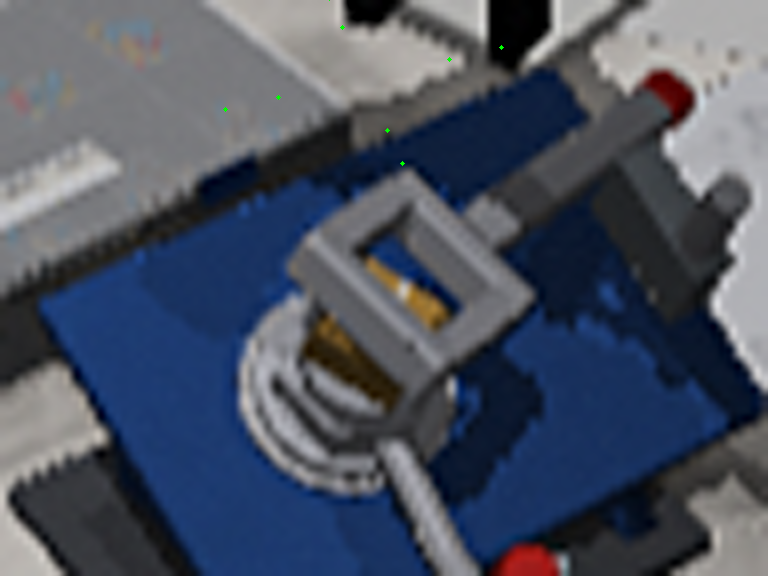

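The scene view shows the ring on the head but not seated. Its downhill edge, from (290,270) to (420,365), is still high, and the red end is at (668,97).

```bash
python3 - <<'E'
from h import *
s=dict(np.load('scene2.npz'))
for n,a,b in(('downL',315,250),('downmid',375,315),('downR',435,350),('right',490,320),('upR',520,290),('upL',410,185),('handle',570,170),('red',665,95),('brass',410,290)):
    u,v=212+a/8-.5,152+b/8-.5; p=world(s,u,v); print(n,p.round(4),(D.T@(p-np.array([.6445,-.172,.064]))*1e3).round(1))
E
```

```text
downL [ 0.6219 -0.1482  0.1391] [16.5 21.9 77.3]
downmid [ 0.604  -0.1531  0.1245] [-6.  15.7 73.3]
downR [ 0.5878 -0.1602  0.1183] [-22.6   7.3  75.7]
right [ 0.5945 -0.1836  0.1101] [-19.4 -15.5  64.4]
upR [ 0.5999 -0.1985  0.1085] [-14.5 -29.9  59.7]
upL [ 0.6364 -0.1901  0.1289] [ 26.7 -18.7  59.5]
handle [ 0.6384 -0.2478  0.1004] [ 18.1 -76.1  31.6]
red [ 0.6601 -0.3031  0.086 ] [  33.4 -129.5    6.2]
brass [ 0.614  -0.1715  0.1156] [-0.6 -1.9 59.9]
```

The handle end has dropped onto the deck (about 6 mm above it) and the left wall of the ring is high. I press that left wall down with closed fingertips, which should lift the handle.

Call:
{"name": "carry_out", "arguments": {
  "deltas": "1 0.08 -0.03 0 0;1 0.16 -0.06 0 0;1 0.16 -0.06 0 0;1 0.16 -0.06 0.05 0;1 0.16 -0.06 0.08 0;1 0.16 -0.06 0.09 0;1 0.16 -0.06 0.1 0;1 0.16 -0.06 0.105 0"
}}

```text
t: 8.45
position: [0.5915, -0.1629, 0.1272]
eef_rot: [[-0.389, 0.921, -0.0], [0.921, 0.389, 0.0], [0.0, -0.0, -1.0]]
force: [-1.3, 0.1, 4.0]
gripper_width: 0.0007
grasp_force: 2.1
```

Call:
{"name": "carry_out", "arguments": {
  "deltas": "1 0 0 0.005 0;1 0 0 0.01 0;1 0 0 0.015 0;1 0 0 0.02 0"
}}

```text
t: 8.85
position: [0.5916, -0.1631, 0.1249]
eef_rot: [[-0.389, 0.921, 0.0], [0.921, 0.389, -0.003], [-0.003, -0.001, -1.0]]
force: [-15.0, 2.7, 32.4]
gripper_width: 0.0002
grasp_force: 17.8
```

Call:
{"name": "carry_out", "arguments": {
  "deltas": "1 0 0 0.005 0;1 0 0 0.01 0;1 0 0 0.015 0;1 0 0 0.02 0"
}}

```text
t: 9.25
position: [0.5914, -0.1633, 0.1233]
eef_rot: [[-0.388, 0.922, -0.0], [0.921, 0.388, -0.006], [-0.006, -0.003, -1.0]]
force: [-29.2, 3.0, 67.0]
gripper_width: 0.0005
grasp_force: 34.8
```

Call:
{"name": "carry_out", "arguments": {
  "deltas": "1 0 0 -0.04 0;1 0 0 -0.1 0;1 0 0 -0.15 0;1 0 0 -0.15 0"
}}

```text
t: 9.65
position: [0.5937, -0.163, 0.1751]
eef_rot: [[-0.389, 0.921, 0.006], [0.921, 0.389, -0.002], [-0.005, 0.005, -1.0]]
force: [0.2, 0.4, 0.3]
gripper_width: 0.0
grasp_force: 0.0
```

```bash
cat > pts.py <<'E'
from h import *
s=snap('scene'); np.savez('scene3.npz',**s)
# ring/handle: points of gray within region, deck frame
O2=np.array([.6445,-.172,.064]); hsv=cv2.cvtColor(s['img'],cv2.COLOR_BGR2HSV)
P=[];
for v in range(150,205):
    for u in range(230,312):
        if s['range_z'][v,u]>0 and hsv[v,u,1]<60:
            p=D.T@(world(s,u,v)-O2)*1e3
            if p[2]>10 and -30<p[0]<75 and -140<p[1]<32: P.append(p)
P=np.array(P)
for y0 in range(30,-140,-10):
    q=P[(P[:,1]<=y0)&(P[:,1]>y0-10)]
    if len(q): print(y0,len(q),'x',q[:,0].min().round(),q[:,0].max().round(),'z95',np.percentile(q[:,2],90).round(1))
E
python3 pts.py; python3 look.py pics/p1.png
```

```text
30 158 x -21.0 46.0 z95 212.4
20 250 x -30.0 35.0 z95 219.8
10 160 x -30.0 24.0 z95 252.0
0 100 x -30.0 23.0 z95 265.4
-10 77 x -29.0 23.0 z95 235.7
-20 79 x -26.0 18.0 z95 226.2
-30 37 x -22.0 16.0 z95 225.2
-40 32 x -20.0 18.0 z95 224.0
-50 25 x -14.0 20.0 z95 215.9
-60 19 x 9.0 22.0 z95 38.3
-70 20 x 10.0 27.0 z95 34.8
-80 109 x -30.0 29.0 z95 36.4
-90 123 x -29.0 32.0 z95 69.4
-100 24 x -29.0 32.0 z95 69.1
-110 2 x 22.0 23.0 z95 10.7
[ 0.5925703  -0.16295641  0.17306166] [-0.38866514  0.92137537 -0.00261499] [-0.46591512 -0.32378551 -0.36918492]
```

View pics/p1.png

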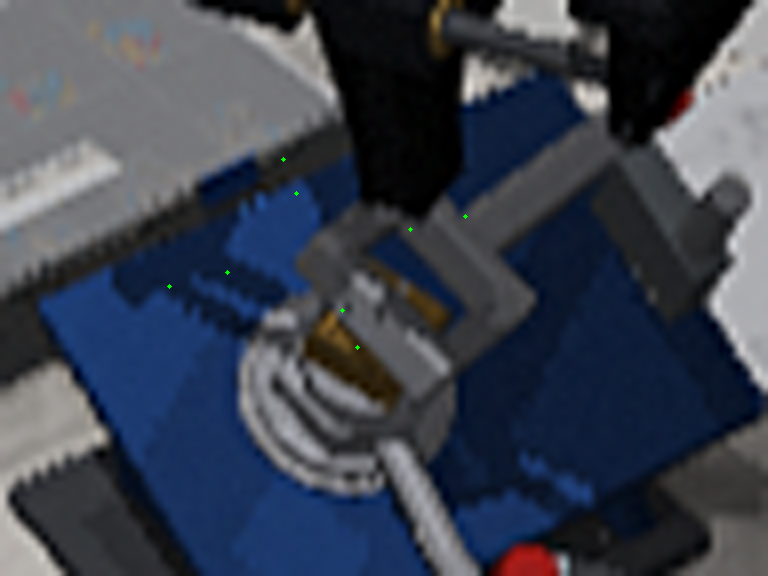

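The fit hasn't changed: a rigid tilt jam, with the handle end on the deck. I regrip and level the spanner by pressing it on the desk. Then I refit it flat, turn it while holding it, and let it roll home with the handle supported by the pillar.

Call:
{"name": "carry_out", "arguments": {
  "deltas": "0.55 -0.08 0.015 -0.05 0;0.55 -0.154 0.031 -0.05 0;0.55 -0.154 0.031 0 0;0.55 -0.154 0.031 0.1 0;0.55 -0.154 0.031 0.18 0;0.55 -0.154 0.031 0.19 0;1 -0.154 0.031 0.19 0;1 -0.154 0.031 0.19 0;1 -0.154 0.031 0.19 0;1 -0.154 0.031 0.19 0"
}}

```text
t: 10.75
position: [0.6289, -0.2138, 0.0976]
eef_rot: [[-0.39, 0.921, 0.005], [0.921, 0.39, -0.0], [-0.002, 0.005, -1.0]]
force: [2.6, 1.6, 1.5]
gripper_width: 0.0185
grasp_force: 30.0
```

Call:
{"name": "carry_out", "arguments": {
  "deltas": "1 0 0 -0.08 0;1 0 0 -0.17 0;1 0.05 -0.12 -0.2 0;1 0.2 -0.51 -0.2 0;1 0.2 -0.51 -0.2 0;1 0.2 -0.51 -0.2 0;1 0.2 -0.51 -0.2 0;1 0.2 -0.51 -0.1 0;1 0.2 -0.51 0 0;1 0.2 -0.51 0.1 0"
}}

```text
t: 11.75
position: [0.4072, -0.2209, 0.0551]
eef_rot: [[-0.388, 0.921, 0.001], [0.921, 0.388, -0.003], [-0.003, -0.0, -1.0]]
force: [0.3, -1.2, -1.8]
gripper_width: 0.0185
grasp_force: 30.0
```

Call:
{"name": "carry_out", "arguments": {
  "deltas": "1 0 0 0.02 0;1 0 0 0.04 0;1 0 0 0.06 0;1 0 0 0.07 0;1 0 0 0.08 0;1 0 0 0.09 0;1 0 0 0.1 0;1 0 0 0.1 0"
}}

```text
t: 12.55
position: [0.4077, -0.2204, 0.0152]
eef_rot: [[-0.389, 0.921, 0.0], [0.921, 0.389, -0.0], [-0.0, 0.0, -1.0]]
force: [-0.5, 1.2, 0.4]
gripper_width: 0.0185
grasp_force: 30.0
```

Call:
{"name": "carry_out", "arguments": {
  "deltas": "0.55 0 0 0.005 0;0.55 0 0 0.01 0;0.55 0 0 0.01 0;0.55 0 0 0.01 0;0.55 0 0 0.028 0;0.55 0 0 0.028 0;1 0 0 0.028 0;1 0 0 0.028 0;1 0 0 0.028 0;1 0 0 0.028 0"
}}

```text
t: 13.55
position: [0.408, -0.2202, 0.0043]
eef_rot: [[-0.389, 0.921, 0.001], [0.921, 0.389, -0.0], [-0.0, 0.001, -1.0]]
force: [1.4, 1.0, 0.0]
gripper_width: 0.016
grasp_force: 30.0
```

Call:
{"name": "carry_out", "arguments": {
  "deltas": "1 0 0 0 0;1 0 0 0 0"
}}

```text
t: 13.75
position: [0.4079, -0.2202, 0.0043]
eef_rot: [[-0.389, 0.921, 0.001], [0.921, 0.389, -0.0], [-0.0, 0.0, -1.0]]
force: [1.9, 0.7, -0.5]
gripper_width: 0.0156
grasp_force: 30.0
```

```bash
cat > ring.py <<'E'
from h import *
import sys
st=env.sense();p=st['position'];x=st['eef_rot'][:,0];y=np.array([-x[1],x[0]]);y/=np.linalg.norm(y)
print(p,x.round(3),st['gripper_width'],st['force'].round(1))
g=float(sys.argv[1]) if len(sys.argv)>1 else .045
s=snap('scene'); np.savez('scene4.npz',**s); zt=p[2]+.0125
c=p+g*x
R=[]
u0,v0=map(int,pix(s,c))
for v in range(v0-32,v0+32):
    for u in range(u0-32,u0+32):
        if s['range_z'][v,u]>0:
            q=world(s,u,v)
            if abs(q[2]-zt)<.005 and np.linalg.norm(q[:2]-c[:2])<.042: R.append(q[:2])
Q=np.array(R)-p[:2]; Q=np.c_[Q@x[:2],Q@y]*1e3; Q=Q[Q[:,0]>16]
print(len(Q),'x rng',np.percentile(Q[:,0],[2,98]),'y rng',np.percentile(Q[:,1],[2,98]), cv2.minAreaRect(Q.astype(np.float32)))
E
python3 ring.py
```

```text
[ 0.40791621 -0.22024217  0.00426534] [-0.389  0.921 -0.   ] 0.015620170899951985 [ 1.9  0.7 -0.5]
329 x rng [19.31489256 73.59201131] y rng [-24.1983247   26.92614367] ((45.608375549316406, 1.13604736328125), (58.06542205810547, 52.76433181762695), 0.6888988018035889)
```

Call:
{"name": "carry_out", "arguments": {
  "deltas": "1 0 0 -0.1 0;1 0 0 -0.25 0;1 0 0 -0.4 0;1 0 0 -0.42 0"
}}

```text
t: 14.2
position: [0.4085, -0.2209, 0.1758]
eef_rot: [[-0.389, 0.921, 0.003], [0.921, 0.389, -0.003], [-0.004, 0.001, -1.0]]
force: [0.8, -0.3, -2.8]
gripper_width: 0.0156
grasp_force: 30.0
```

```bash
python3 - <<'E'
from h import *
s=snap('scene'); np.savez('scene5.npz',**s); H,S,V=cv2.split(cv2.cvtColor(s['img'],cv2.COLOR_BGR2HSV))
for c,m in(('red',((H<6)|(H>172))&(S>170)&(V>90)),('brass',(H>10)&(H<24)&(S>120)&(V>90))):
    n,l,st,ce=cv2.connectedComponentsWithStats(m.astype(np.uint8))
    for i in range(1,n):
        if st[i,4]>15 and 230<ce[i,0]<300 and 170<ce[i,1]<240: print(c,st[i],ce[i])
# white line in the brass end
w=(V>150)&(S<110); w[:186]=0;w[196:]=0;w[:,:255]=0;w[:,268:]=0
yx=np.argwhere(w);print(len(yx))
if len(yx)>3:
    a=np.array([dray(s,u,v,60)[:2] for v,u in yx]); print(a.mean(0),np.round(a,1).tolist())
st=env.sense();print(st['position'],st['eef_rot'][:,0])
E
```

```text
red [274 220   8   7  42] [277.5952381  223.04761905]
brass [252 185  16  14 116] [259.17241379 191.72413793]
13
[-1.6511199  -1.25961235] [[2.8, -7.9], [1.7, -4.7], [0.7, -6.7], [0.7, -1.5], [-0.3, -3.5], [-1.3, -5.5], [-1.4, -0.2], [-2.4, -2.2], [-2.4, 3.0], [-3.4, 1.0], [-4.4, 4.2], [-5.4, 2.2], [-6.4, 5.4]]
[ 0.41037797 -0.22196798  0.17914586] [-0.38870086  0.92132119 -0.00888304]
```

Call:
{"name": "carry_out", "arguments": {
  "deltas": "1 -0.206 0.538 0 0;1 -0.206 0.538 0 0;1 -0.206 0.538 0 0;1 -0.206 0.538 0 0;1 -0.206 0.538 0 0;1 -0.206 0.538 0 0;1 -0.206 0.538 0.05 0;1 -0.206 0.538 0.09 0;1 -0.206 0.538 0.1 0;1 -0.206 0.538 0.1 0"
}}

```text
t: 15.25
position: [0.6364, -0.213, 0.1309]
eef_rot: [[-0.388, 0.922, -0.003], [0.922, 0.388, 0.0], [0.001, -0.002, -1.0]]
force: [-0.5, -0.9, -1.2]
gripper_width: 0.0157
grasp_force: 30.0
```

Call:
{"name": "carry_out", "arguments": {
  "deltas": "1 0 0.004 0.01 0;1 0 0.004 0.02 0;1 0 0.004 0.03 0;1 0 0.004 0.035 0;1 0 0.004 0.035 0"
}}

```text
t: 15.75
position: [0.6399, -0.2124, 0.1188]
eef_rot: [[-0.388, 0.922, 0.001], [0.922, 0.388, -0.001], [-0.001, 0.001, -1.0]]
force: [1.2, -0.4, 1.3]
gripper_width: 0.0152
grasp_force: 30.0
```

Call:
{"name": "carry_out", "arguments": {
  "deltas": "1 0 0 0.005 0;1 0 0 0.01 0;1 0 0 0.015 0;1 0 0 0.015 0"
}}

```text
t: 16.15
position: [0.6394, -0.2118, 0.1118]
eef_rot: [[-0.389, 0.921, -0.0], [0.921, 0.389, 0.0], [0.0, 0.0, -1.0]]
force: [1.2, -0.5, 1.7]
gripper_width: 0.0156
grasp_force: 30.0
```

Call:
{"name": "carry_out", "arguments": {
  "deltas": "1 0 -0.006 -0.003 0.07;1 0.001 -0.012 -0.003 0.14;1 0.0015 -0.018 -0.003 0.21;1 0.0025 -0.024 -0.003 0.28"
}}

```text
t: 16.55
position: [0.6318, -0.2132, 0.1131]
eef_rot: [[-0.178, 0.984, 0.004], [0.984, 0.178, 0.002], [0.001, 0.004, -1.0]]
force: [8.5, 0.6, -2.3]
gripper_width: 0.0158
grasp_force: 30.3
```

Call:
{"name": "carry_out", "arguments": {
  "deltas": "1 0.003 -0.006 0 0.07;1 0.006 -0.012 0 0.14;1 0.009 -0.018 0 0.21;1 0.012 -0.023 0 0.276;1 0.012 -0.023 0 0.276"
}}

```text
t: 17.05
position: [0.6283, -0.2114, 0.1164]
eef_rot: [[0.034, 0.999, 0.019], [0.999, -0.034, -0.003], [-0.002, 0.019, -1.0]]
force: [14.8, -2.9, -0.8]
gripper_width: 0.0188
grasp_force: 34.0
```

```bash
cat > state.py <<'E'
from h import *
st=env.sense();print(st['position'],st['eef_rot'].round(3).tolist(),st['force'].round(1),st['gripper_width'],st['t'])
s=snap('scene'); np.savez('scene6.npz',**s); H,S,V=cv2.split(cv2.cvtColor(s['img'],cv2.COLOR_BGR2HSV))
m=((H<6)|(H>172))&(S>150)&(V>60)
n,l,st,ce=cv2.connectedComponentsWithStats(m.astype(np.uint8))
for i in range(1,n):
    if st[i,4]>10 and 200<ce[i,0]<330 and 140<ce[i,1]<250:
        d=dray(s,*ce[i],70); w=np.array([world(s,u,v) for v,u in np.argwhere(l==i)])
        print('red',st[i],ce[i].round(1),'on plane70',d.round(1),'ang vs head',np.degrees(np.arctan2(d[1]+1.8,d[0]+1.7)).round(1),'world med',np.median(w,0).round(4))
E
python3 state.py; python3 - <<'E'
import sys; sys.path.insert(0,'.')
from h import *
s=dict(np.load('scene6.npz'))
# deck-frame z of grey ring/handle pts 
O2=np.array([.645,-.171,.064]); hsv=cv2.cvtColor(s['img'],cv2.COLOR_BGR2HSV)
cv2.imwrite('pics/turn.png',cv2.resize(s['img'][140:240,215:325],None,fx=7,fy=6,interpolation=cv2.INTER_CUBIC)[:600,:790])
E
```

```text
[ 0.62834974 -0.21142334  0.1164353 ] [[0.034, 0.999, 0.019], [0.999, -0.034, -0.003], [-0.002, 0.019, -1.0]] [14.8 -2.9 -0.8] 0.018805946420128134 17.05
red [270 220  12  13  68] [275.8 224.6] on plane70 [-87.1  14.5  70. ] ang vs head 169.2 world med [ 0.535  -0.1419  0.0829]
```

View pics/turn.png

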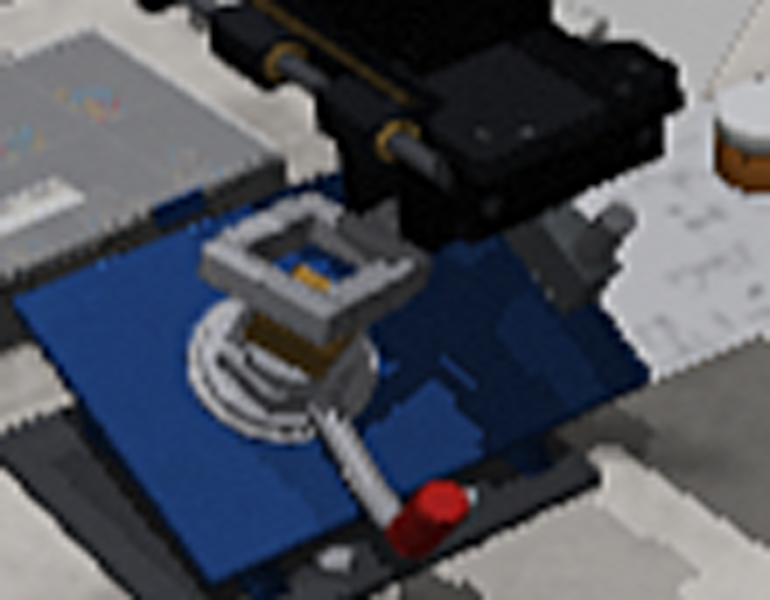

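The knob has barely moved, from about 171° to 169°, so the ring is only on the tapered tip and slips. I'll set the spanner back on the desk. Then I regrip the ring itself, between its far face and its handle-side face, beside the handle on the downhill side. That lets it roll in the pads to match the slope.

Call:
{"name": "carry_out", "arguments": {
  "deltas": "1 0 0 -0.1 0;1 0 0 -0.17 0;1 -0.02 -0.1 -0.17 0;1 -0.042 -0.57 -0.17 0;1 -0.042 -0.57 -0.17 0;1 -0.042 -0.57 -0.17 0;1 -0.042 -0.57 -0.1 0;1 -0.042 -0.57 0.05 0;1 -0.042 -0.57 0.15 0;1 -0.042 -0.57 0.2 0"
}}

```text
t: 18.1
position: [0.3874, -0.2173, 0.0288]
eef_rot: [[0.037, 0.999, -0.007], [0.999, -0.037, 0.004], [0.004, -0.007, -1.0]]
force: [-0.7, 1.0, 0.1]
gripper_width: 0.0151
grasp_force: 29.8
```

Call:
{"name": "carry_out", "arguments": {
  "deltas": "1 0 0 0.02 0;1 0 0 0.03 0;1 0 0 0.03 0;0.5 0 0 0.04 0;0.5 0 0 0.04 0;0.5 0 0 0.04 0;0.4 0 0 -0.1 0;0.4 0 0 -0.25 0;0.4 -0.1 0 -0.3 0;0.4 -0.4 0 -0.3 0"
}}

```text
t: 19.1
position: [0.3927, -0.3086, 0.1586]
eef_rot: [[0.033, 0.999, 0.008], [0.999, -0.032, -0.009], [-0.009, 0.008, -1.0]]
force: [1.4, -0.1, 0.2]
gripper_width: 0.0514
grasp_force: 0.0
```

Call:
{"name": "carry_out", "arguments": {
  "deltas": "0.4 -0.3 0 0 0;0.4 -0.45 0 0 0;0.4 -0.45 0 0 0;0.4 -0.45 0 0 0"
}}

```text
t: 19.5
position: [0.38, -0.4917, 0.152]
eef_rot: [[0.042, 0.999, 0.0], [0.999, -0.042, -0.002], [-0.002, 0.0, -1.0]]
force: [0.6, -0.1, 1.1]
gripper_width: 0.052
grasp_force: 0.0
```

```bash
cat > sp.py <<'E'
from h import *
st=env.sense();print(st['position'],st['eef_rot'][:,0].round(3),st['t'],st['gripper_width'])
for n in('top','scene'):
    s=snap(n); np.savez(n+'7.npz',**s); P=[]
    z=s['range_z']
    vv,uu=np.mgrid[0:400,0:640]; E=np.array(s['extrinsics']);R,t=E[:3,:3],E[:3,3];c=-R.T@t
    d=np.stack([(uu-s['cx'])/s['fx'],-(vv-s['cy'])/s['fy'],-np.ones_like(uu,float)],-1)@R
    W=c+d*z[...,None]
    m=(z>0)&(W[...,2]>.006)&(W[...,2]<.03)&(W[...,0]>.27)&(W[...,0]<.53)&(W[...,1]>-.36)&(W[...,1]<-.1)
    k,l,stt,ce=cv2.connectedComponentsWithStats(m.astype(np.uint8),connectivity=8); i=1+np.argmax(stt[1:,4]); m=l==i
    k=((.015-c[2])/d[...,2])[...,None]; G=(c+d*k)[m][:,:2]
    mu=G.mean(0); w,v=np.linalg.eigh(np.cov((G-mu).T)); h=v[:,1]; a=(G-mu)@h
    if abs(a.min())>abs(a.max()) : pass
    if a.max()<-a.min(): h=-h   # handle end is farther from centroid
    for _ in range(3):
        a=(G-mu)@h; pw=np.array([-h[1],h[0]]); b=(G-mu)@pw; e=a.max(); f=(a>e-.11)
        k=np.polyfit(a[f],b[f],1); h=h+k[0]*pw; h/=np.linalg.norm(h); mu=mu+k[1]*pw
    a=(G-mu)@h; pw=np.array([-h[1],h[0]]); b=(G-mu)@pw
    lo,hi=np.percentile(a,[.5,99.5]); print(n,m.sum(),'yaw',np.degrees(np.arctan2(h[1],h[0])).round(1),'len',(hi-lo)*1e3,'ring by back',(mu+h*(lo+.026)).round(4),'by end',(mu+h*(hi-.156)).round(4))
    r=a<lo+.05; print('  ring lateral',np.percentile(b[r],[1,99]))
    # station extent
    q=(z>0)&(W[...,2]>.09)&(W[...,2]<.24)&(W[...,0]>.5)&(W[...,0]<.68)&(W[...,1]>-.12)&(W[...,1]<.1)
    print('  station lowest y',np.percentile(W[q][:,1],.5) if q.any() else None, 'edges',[(x0,W[q&(abs(W[...,0]-x0)<.01)][:,1].min().round(3)) for x0 in(.54,.57,.6,.63) if (q&(abs(W[...,0]-x0)<.01)).any()])
E
python3 sp.py
```

```text
[ 0.38002884 -0.49170898  0.15202221] [ 0.042  0.999 -0.002] 19.5 0.05202169999720682
top 776 yaw -101.2 len 209.06922369827458 ring by back [ 0.4107 -0.1813] by end [ 0.4055 -0.2078]
  ring lateral [-0.04286749  0.01249154]
  station lowest y -0.009718050003248416 edges [(0.54, np.float64(-0.0)), (0.57, np.float64(-0.011)), (0.6, np.float64(0.022)), (0.63, np.float64(0.083))]
scene 996 yaw -106.2 len 213.09033457422916 ring by back [ 0.4186 -0.1789] by end [ 0.41   -0.2087]
  ring lateral [-0.05775603  0.00412879]
  station lowest y -0.005491059701564836 edges [(0.54, np.float64(0.002)), (0.57, np.float64(-0.008)), (0.6, np.float64(0.034)), (0.63, np.float64(0.096))]
```

```bash
cat > sp2.py <<'E'
from h import *
for n in('top','scene'):
    s=dict(np.load(n+'7.npz')); z=s['range_z']
    vv,uu=np.mgrid[0:400,0:640]; E=np.array(s['extrinsics']);R,t=E[:3,:3],E[:3,3];c=-R.T@t
    d=np.stack([(uu-s['cx'])/s['fx'],-(vv-s['cy'])/s['fy'],-np.ones_like(uu,float)],-1)@R
    W=c+d*z[...,None]
    m=(z>0)&(W[...,2]>.007)&(W[...,2]<.03)&(W[...,0]>.33)&(W[...,0]<.47)&(W[...,1]>-.36)&(W[...,1]<-.1)
    G=(c+d*((.015-c[2])/d[...,2])[...,None])[m][:,:2]
    for y0 in np.arange(-.13,-.36,-.015):
        q=G[(G[:,1]<=y0)&(G[:,1]>y0-.015)]
        if len(q): print(n,y0.round(3),len(q),q[:,0].min().round(4),q[:,0].max().round(4))
    H=G[(G[:,1]<-.225)&(G[:,1]>-.3)]; k=np.polyfit(H[:,1],H[:,0],1); print('x=',k,'yaw',-90-np.degrees(np.arctan(k[0])),'max y',G[:,1].max())
E
python3 sp2.py
```

```text
top -0.145 58 0.3726 0.4208
top -0.16 77 0.3699 0.4207
top -0.175 55 0.3697 0.4205
top -0.19 109 0.3694 0.4202
top -0.205 43 0.386 0.4175
top -0.22 42 0.3858 0.4004
top -0.235 42 0.3855 0.4002
top -0.25 44 0.3852 0.3999
top -0.265 43 0.3826 0.3973
top -0.28 42 0.3824 0.397
top -0.295 41 0.3821 0.3968
top -0.31 42 0.3795 0.4519
top -0.325 64 0.3576 0.3963
top -0.34 43 0.3527 0.4006
top -0.355 21 0.3549 0.3982
x= [0.06407643 0.40807248] yaw -93.66629683691004 max y -0.15330974926967839
scene -0.145 136 0.3655 0.4186
scene -0.16 80 0.3644 0.4202
scene -0.175 86 0.3638 0.4201
scene -0.19 136 0.3632 0.4199
scene -0.205 52 0.3796 0.3989
scene -0.22 50 0.3794 0.3989
scene -0.235 51 0.3789 0.3986
scene -0.25 47 0.3788 0.3982
scene -0.265 48 0.3786 0.3983
scene -0.28 47 0.3781 0.3979
scene -0.295 45 0.378 0.3975
scene -0.31 56 0.3629 0.3976
scene -0.325 76 0.3472 0.398
scene -0.34 57 0.3401 0.394
scene -0.355 4 0.3468 0.3877
x= [0.0238376  0.39466543] yaw -91.3655352460985 max y -0.14600693070956214
```

Call:
{"name": "carry_out", "arguments": {
  "deltas": "0.1 0.3 -0.02 0 1;0.1 0.789 -0.046 0 1;0.1 0.789 -0.046 0.05 1;0.1 0.789 -0.046 0.13 1;0.1 0.789 -0.046 0.13 1;0.1 0.789 -0.046 0.13 1;0.1 0.789 -0.046 0.13 1;0.1 0.789 -0.046 0.13 1;0.1 0.789 -0.046 0.13 1"
}}

```text
t: 20.5
position: [0.3754, -0.1707, 0.1003]
eef_rot: [[0.732, 0.682, 0.001], [0.682, -0.732, -0.002], [-0.001, 0.002, -1.0]]
force: [0.7, 0.2, 0.8]
gripper_width: 0.0783
grasp_force: 0.0
```

Call:
{"name": "carry_out", "arguments": {
  "deltas": "0.1 0 0 0 1;0.1 0 0 0 1;0.1 0 0 0 1;0.1 0 0 0 1;0.1 0 0 0 1;0.1 0 0 0 1"
}}

```text
t: 21.1
position: [0.3756, -0.1724, 0.1005]
eef_rot: [[0.999, -0.044, 0.001], [-0.044, -0.999, -0.001], [0.001, 0.0, -1.0]]
force: [-0.5, 0.3, 0.3]
gripper_width: 0.0785
grasp_force: 0.0
```

```bash
python3 -c "
from h import *
s=env.sense();print(s['t'],s['position'],s['eef_rot'].round(3),s['joint_pos'].round(2))"
```

```text
21.1 [ 0.3756006  -0.17240973  0.10046976] [[ 0.999 -0.044  0.001]
 [-0.044 -0.999 -0.001]
 [ 0.001  0.    -1.   ]] [ 1.05 -0.07 -0.65  2.13 -0.05  1.07 -1.19]
```

Call:
{"name": "carry_out", "arguments": {
  "deltas": "0.1 0 0.008 0.1 0;0.1 0 0.008 0.2 0;0.1 0 0.008 0.24 0;0.1 0 0.008 0.24 0;1 0 0.008 0.24 0;1 0 0.008 0.24 0;1 0 0.008 0.24 0;1 0 0.008 0.24 0"
}}

```text
t: 21.9
position: [0.3756, -0.1748, 0.0046]
eef_rot: [[0.999, -0.038, 0.001], [-0.038, -0.999, -0.002], [0.001, 0.002, -1.0]]
force: [0.2, -0.5, 1.3]
gripper_width: 0.0536
grasp_force: 0.7
```

Call:
{"name": "carry_out", "arguments": {
  "deltas": "1 0 0 0 0;1 0 0 0 0"
}}

```text
t: 22.1
position: [0.3756, -0.1747, 0.0045]
eef_rot: [[0.999, -0.037, 0.001], [-0.037, -0.999, -0.002], [0.001, 0.001, -1.0]]
force: [-0.6, -0.6, 4.6]
gripper_width: 0.0526
grasp_force: 30.2
```

Call:
{"name": "carry_out", "arguments": {
  "deltas": "1 0 0 -0.1 0;1 0 0 -0.22 0;1 0 0 -0.34 0;1 0.1 -0.003 -0.42 -0.1;1 0.22 -0.008 -0.42 -0.25;1 0.34 -0.012 -0.42 -0.4;1 0.46 -0.016 -0.42 -0.52;1 0.56 -0.019 -0.42 -0.524;1 0.564 -0.019 -0.42 -0.524;1 0.564 -0.019 -0.42 -0.524"
}}

```text
t: 23.1
position: [0.6004, -0.1736, 0.1699]
eef_rot: [[0.93, 0.367, -0.003], [0.367, -0.93, 0.003], [-0.002, -0.004, -1.0]]
force: [-0.5, -0.1, -1.8]
gripper_width: 0.0523
grasp_force: 29.8
```

```bash
python3 - <<'E'
from h import *
st=env.sense();p=st['position'];R=st['eef_rot'];print(p,R.round(3).tolist(),st['force'].round(1),st['gripper_width'])
x,y=R[:2,0],R[:2,1]; s=snap('scene'); np.savez('scene8.npz',**s)
vv,uu=np.mgrid[0:400,0:640]; E=np.array(s['extrinsics']);r,t=E[:3,:3],E[:3,3];c=-r.T@t; z=s['range_z']
d=np.stack([(uu-s['cx'])/s['fx'],-(vv-s['cy'])/s['fy'],-np.ones_like(uu,float)],-1)@r; W=c+d*z[...,None]
hsv=cv2.cvtColor(s['img'],cv2.COLOR_BGR2HSV)
zt=p[2]+.0115
G=W-p; a=(G[...,:2]@x)*1e3; b=(G[...,:2]@y)*1e3
m=(z>0)&(abs(W[...,2]-zt)<.006)&(a>-15)&(a<55)&(abs(b)<45)&(hsv[...,2]>70)&(hsv[...,1]<60)
A,B=a[m],b[m]; print(m.sum(),np.percentile(A,[1,99]),np.percentile(B,[1,99]))
for a0 in range(-10,55,5):
    q=(A>=a0)&(A<a0+5)
    if q.any(): print(a0,q.sum(),B[q].min().round(1),B[q].max().round(1))
# handle heights: pitch/roll of the spanner
h=(z>0)&(b>40)&(b<160)&(a>0)&(a<40)&(abs(W[...,2]-zt)<.02)&(hsv[...,1]<60)
for b0 in range(40,160,20):
    q=h&(b>=b0)&(b<b0+20)
    if q.any(): print('h',b0,np.median(a[q]).round(1),(np.median(W[q][:,2])-p[2]).round(4))
P=np.c_[a[m],b[m],(W[m][:,2]-p[2])*1e3]; k=np.linalg.lstsq(np.c_[P[:,:2],np.ones(len(P))],P[:,2],rcond=None)[0]; print('plane slope deg',np.degrees(np.arctan(k[:2])),k[2])
E
```

```text
[ 0.60037307 -0.17360179  0.16991435] [[0.93, 0.367, -0.003], [0.367, -0.93, 0.003], [-0.002, -0.004, -1.0]] [-0.5 -0.1 -1.8] 0.05228230849686197
6 [0.64093371 4.52384107] [-10.59198481  20.58045838]
0 6 -10.6 20.7
h 60 10.2 0.008
h 80 10.7 0.0115
h 100 10.2 0.0065
h 120 9.3 0.0047
h 140 8.3 0.0076
plane slope deg [-11.76472471   6.72520955] 10.981709745448153
```

Call:
{"name": "carry_out", "arguments": {
  "deltas": "1 0 0 0.06 0;1 0 0 0.1 0;1 0 0 0.12 0;1 0 0 0.125 0;1 0 0 0.125 0"
}}

```text
t: 23.65
position: [0.6, -0.1751, 0.1226]
eef_rot: [[0.931, 0.365, -0.001], [0.365, -0.931, -0.001], [-0.001, 0.0, -1.0]]
force: [-2.1, 1.0, 0.7]
gripper_width: 0.052
grasp_force: 29.8
```

Call:
{"name": "carry_out", "arguments": {
  "deltas": "1 0 0 0.005 0;1 0 0 0.01 0;1 0 0 0.015 0;1 0 0 0.02 0;1 0 0 0.02 0"
}}

```text
t: 24.15
position: [0.6012, -0.176, 0.1167]
eef_rot: [[0.931, 0.365, 0.001], [0.365, -0.931, -0.003], [0.0, 0.003, -1.0]]
force: [-6.1, -1.8, 12.0]
gripper_width: 0.0519
grasp_force: 31.0
```

Call:
{"name": "carry_out", "arguments": {
  "deltas": "1 0 0 -0.01 0;1 -0.007 -0.003 -0.01 0;1 -0.007 -0.003 -0.005 0;1 -0.007 -0.003 0 0;1 -0.007 -0.003 0 0"
}}

```text
t: 24.65
position: [0.5984, -0.1749, 0.1155]
eef_rot: [[0.931, 0.366, 0.001], [0.366, -0.931, -0.001], [0.001, 0.001, -1.0]]
force: [-3.8, -0.5, 9.1]
gripper_width: 0.0522
grasp_force: 31.1
```

Call:
{"name": "carry_out", "arguments": {
  "deltas": "1 0 0 0.005 0;1 0 0 0.01 0;1 0 0 0.01 0"
}}

```text
t: 24.95
position: [0.5982, -0.1754, 0.1118]
eef_rot: [[0.931, 0.365, 0.001], [0.365, -0.931, -0.002], [0.0, 0.002, -1.0]]
force: [-4.1, -0.9, 11.8]
gripper_width: 0.0525
grasp_force: 31.8
```

```bash
python3 - <<'E'
from h import *
st=env.sense();p=st['position'];R=st['eef_rot'];print(p,st['force'].round(1),st['wrist_torque'].round(2))
x,y=R[:2,0],R[:2,1]; s=snap('scene'); np.savez('scene9.npz',**s)
vv,uu=np.mgrid[0:400,0:640]; E=np.array(s['extrinsics']);r,t=E[:3,:3],E[:3,3];c=-r.T@t; z=s['range_z']
d=np.stack([(uu-s['cx'])/s['fx'],-(vv-s['cy'])/s['fy'],-np.ones_like(uu,float)],-1)@r; W=c+d*z[...,None]
hsv=cv2.cvtColor(s['img'],cv2.COLOR_BGR2HSV); O2=np.array([.645,-.171,.064])
L=(W-O2)@D*1e3
# coarse map of deck-frame heights around axis: rows deck x 45..-45, cols deck y 45..-60
for X in range(42,-46,-6):
    row=[]
    for Y in range(42,-62,-6):
        q=(z>0)&(abs(L[...,0]-X)<3)&(abs(L[...,1]-Y)<3)&(L[...,2]<90)
        br=(q&(hsv[...,0]>10)&(hsv[...,0]<24)&(hsv[...,1]>110)).sum()
        row.append('%3d%s'%(np.percentile(L[q][:,2],90),'b' if br else ' ') if q.sum() else '  . ')
    print('%4d'%X,' '.join(row))
E
```

```text
[ 0.59822079 -0.17536616  0.11180467] [-4.1 -0.9 11.8] [0.21 0.95 0.13]
  42   0    .    .    .    .    .    .    .    .    .    .    .    .    .    .    .    .    . 
  36   2    2    .    .    .    .    .    .    .    .    .    .    .    .    .    .    .    . 
  30   1    3    3    .    .    .    .    .    .    .    .    .    .    .    .    .    .    . 
  24   2    1    1   -1    .    .    .    .    .    .    .    .    .    .    .    .    .    . 
  18   1    2    4    2    .    .    .    .    .    .    .   85    .    .    .    .    .    . 
  12   3    1    7   11    7    .    .    .    .    .    .    .    .    .    .    .    .    . 
   6   2    2   22   25    .    .    .    .    .    .    .    .   85   88    .    .    .    . 
   0   1    5   25   36    .    .    .    .    .    .    .    .   80   87   87b   .    1    0 
  -6   3    9   37   41    .    .    .    .   61b  71   73   72   77   82b  79    1    1    2 
 -12   2    8   21   43b  38    .    .   74   76   75   75   73   71   68   70b   2    1    1 
 -18   1    5   21   39   39   22   79   80   78   75   74   65    1   26    2    3    1    2 
 -24   1    2   73b  79   34   74   80   78   75   63    3    1    1    1    1    0    1    3 
 -30   0    3    3   85b  86   77   71   39    9    3    1    2    0    1    2    0    0    2 
 -36   2    1    1   78   82   62   22    4    3    1    2    0    2    2    1    2    1    1 
 -42   1    2    2    1   20   22   23    1    1    0    2    0    2    1    1    1    1    2
```

Call:
{"name": "carry_out", "arguments": {
  "deltas": "1 0 0 0.005 0;1 0 0 0.01 0;1 0 0 0.015 0;1 0 0 0.015 0"
}}

```text
t: 25.4
position: [0.5984, -0.176, 0.1065]
eef_rot: [[0.931, 0.365, 0.001], [0.365, -0.931, -0.003], [0.0, 0.003, -1.0]]
force: [-5.9, -1.3, 13.3]
gripper_width: 0.0524
grasp_force: 32.2
```

Call:
{"name": "carry_out", "arguments": {
  "deltas": "1 0.001 0 0.005 0;1 0.002 0.001 0.01 0;1 0.003 0.001 0.015 0;1 0.003 0.001 0.015 0"
}}

```text
t: 25.8
position: [0.599, -0.1762, 0.1029]
eef_rot: [[0.931, 0.364, -0.0], [0.364, -0.931, -0.004], [-0.002, 0.004, -1.0]]
force: [-12.8, -1.1, 28.0]
gripper_width: 0.0525
grasp_force: 32.7
```

Call:
{"name": "carry_out", "arguments": {
  "deltas": "1 -0.005 -0.002 0 0;1 -0.005 -0.002 0 0.06;1 -0.005 -0.002 0 0.06;1 -0.005 -0.002 0 -0.06;1 -0.005 -0.002 0 -0.06;1 -0.005 -0.002 0 0"
}}

```text
t: 26.4
position: [0.5974, -0.1735, 0.0977]
eef_rot: [[0.931, 0.364, 0.001], [0.364, -0.931, 0.002], [0.002, -0.001, -1.0]]
force: [0.0, 3.0, 0.5]
gripper_width: 0.0529
grasp_force: 31.7
```

Call:
{"name": "carry_out", "arguments": {
  "deltas": "1 0 0 0.005 0;1 0 0 0.01 0.05;1 0 0 0.015 0.05;1 0 0 0.015 -0.05;1 0 0 0.015 -0.05;1 0 0 0.015 0"
}}

```text
t: 27.0
position: [0.5989, -0.1726, 0.0924]
eef_rot: [[0.931, 0.365, 0.004], [0.365, -0.931, 0.002], [0.005, -0.001, -1.0]]
force: [3.7, 4.7, 2.5]
gripper_width: 0.0525
grasp_force: 30.7
```

```bash
python3 state.py; python3 - <<'E'
from h import *
s=dict(np.load('scene6.npz'));st=env.sense()
vv,uu=np.mgrid[0:400,0:640]; E=np.array(s['extrinsics']);r,t=E[:3,:3],E[:3,3];c=-r.T@t; z=s['range_z']
d=np.stack([(uu-s['cx'])/s['fx'],-(vv-s['cy'])/s['fy'],-np.ones_like(uu,float)],-1)@r; W=c+d*z[...,None]
hsv=cv2.cvtColor(s['img'],cv2.COLOR_BGR2HSV); O2=np.array([.645,-.171,.064]); L=(W-O2)@D*1e3
for X in range(60,-36,-6):
    row=[]
    for Y in range(36,-145,-8):
        q=(z>0)&(abs(L[...,0]-X)<3)&(abs(L[...,1]-Y)<4)&(L[...,2]<95)
        row.append('%3d'%(np.percentile(L[q][:,2],90)) if q.sum() else '  .')
    print('%4d'%X,' '.join(row))
E
```

```text
[ 0.59886996 -0.17264344  0.09240668] [[0.931, 0.365, 0.004], [0.365, -0.931, 0.002], [0.005, -0.001, -1.0]] [3.7 4.7 2.5] 0.0524768859027468 27.0
red [270 220  12  11  67] [275.7 224.5] on plane70 [-86.8  14.6  70. ] ang vs head 169.1 world med [ 0.5345 -0.1406  0.0829]
  60   .   .   .   .   .   .   .   .   .   .   .   .   .   .   .   .   .   .   .   .   .   .   .
  54   .   .   .   .   .   .   .   .   .   .   .   .   .  93   .   .   .   .   .   .   .   .   .
  48   .   .   .   .   .   .   .   .   .   .   .   .   .  93  92   .   .   .   .   .   .   .   .
  42   .   .   .   .   .   .   .   .   .   .   .   .   .   .   .   .   .   .   .   .   .   .   .
  36   .   .   .   .   .   .   .   .   .   .   .   .   .   .   .   .   .   .   .   .   .   .   .
  30   .   .   .   .   .   .   .   .   .   .   .   .   .   .   .   .   0   0   .   .   .   .   .
  24   .   .   .   .   .   .   .   .   .   .   .   .   .   .   .   2   0   2   2   .   .   .   .
  18   .   .   .   .   .   .   .   .  48  45   .   .   .   .   1   0   1   1   .   .   .   .   .
  12   1   .   .   .   .   .   .   .  85  93   .   .   .   .   1   1  33  37  35   .   .   .   .
   6   2   .   .   .   .   .   .   .  83  92   .   .   .   0   3   3  35  37   .   .   .   .   .
   0   7   9   .   .   .   .   .   .  68  82  82   .   .   2   2   3  36  36  34   .   .   .   .
  -6   8  11   .   .   .   .   .   .  76  79  78   .   2   3   0   2  35  36  33   .   .   .   .
 -12   8  16   .   .   .   .   .  53  63  69   1   0   0   1   2   2  33  38   .   .   .   .   .
 -18   5  21  22   .   .  39  57  55  54  59   1   2   1   2   3   1  67  70   .   .   .   . -63
 -24   2  11  17   .  64  61  58  55  45  49   2   2   2   2   2   2  68  71  33   .   .   . -59
 -30   1  92  91  67  64  61   3   1   1   1   1   1   1   2   2   1  39  52  13   .   .   . -55
```

The ring is now well down on the head, with its right edge at the seated height of 54 mm. I turn it clockwise.

Call:
{"name": "carry_out", "arguments": {
  "deltas": "1 0.001 -0.002 0 0.06;1 0.002 -0.004 0 0.12;1 0.002 -0.007 0.001 0.18;1 0.003 -0.009 0.001 0.24;1 0.003 -0.011 0.002 0.3;1 0.003 -0.011 0.002 0.3"
}}

```text
t: 27.65
position: [0.5984, -0.1682, 0.0914]
eef_rot: [[0.99, 0.141, 0.004], [0.141, -0.99, 0.001], [0.004, -0.0, -1.0]]
force: [4.4, 3.2, 2.4]
gripper_width: 0.0524
grasp_force: 30.5
```

```bash
python3 state.py
```

```text
[ 0.59837148 -0.16821085  0.09140495] [[0.99, 0.141, 0.004], [0.141, -0.99, 0.001], [0.004, -0.0, -1.0]] [4.4 3.2 2.4] 0.0523530960232228 27.65
red [265 222  12  10  63] [270.8 225.9] on plane70 [-84.3  25.7  70. ] ang vs head 161.6 world med [ 0.5366 -0.1309  0.0847]
```

Call:
{"name": "carry_out", "arguments": {
  "deltas": "1 0.001 -0.002 0.001 0.06;1 0.002 -0.004 0.002 0.12;1 0.002 -0.007 0.004 0.18;1 0.003 -0.009 0.005 0.24;1 0.003 -0.011 0.006 0.3;1 0.003 -0.011 0.008 0.3;1 0.003 -0.011 0.01 0.3"
}}

```text
t: 28.4
position: [0.5912, -0.1612, 0.0864]
eef_rot: [[0.995, -0.097, -0.014], [-0.097, -0.995, 0.005], [-0.014, -0.004, -1.0]]
force: [-20.1, 12.2, 12.9]
gripper_width: 0.0373
grasp_force: 27.7
```

```bash
cat > map.py <<'E'
from h import *
s=dict(np.load('scene6.npz'))
vv,uu=np.mgrid[0:400,0:640]; E=np.array(s['extrinsics']);r,t=E[:3,:3],E[:3,3];c=-r.T@t; z=s['range_z']
d=np.stack([(uu-s['cx'])/s['fx'],-(vv-s['cy'])/s['fy'],-np.ones_like(uu,float)],-1)@r; W=c+d*z[...,None]
O2=np.array([.645,-.171,.064]); L=(W-O2)@D*1e3
print('     ',' '.join('%4d'%Y for Y in range(36,-145,-8)))
for X in range(36,-42,-6):
    row=[]
    for Y in range(36,-145,-8):
        q=(z>0)&(abs(L[...,0]-X)<3)&(abs(L[...,1]-Y)<4)&(L[...,2]<95)&(L[...,2]>-5)
        row.append('%4d'%(np.percentile(L[q][:,2],90)) if q.sum() else '   .')
    print('%4d '%X,' '.join(row))
E
python3 state.py; python3 map.py
```

```text
[ 0.59120831 -0.16115527  0.08640977] [[0.995, -0.097, -0.014], [-0.097, -0.995, 0.005], [-0.014, -0.004, -1.0]] [-20.1  12.2  12.9] 0.03726687520554409 28.4
red [269 221  12  11  66] [274.5 225.1] on plane70 [-86.6  17.7  70. ] ang vs head 167.1 world med [ 0.5357 -0.1386  0.0829]
        36   28   20   12    4   -4  -12  -20  -28  -36  -44  -52  -60  -68  -76  -84  -92 -100 -108 -116 -124 -132 -140
  36     .    .   -1    .    .    .    .    .    .    .    .    .    .    .    .   39   35    .    .    .    .    .    .
  30     .    .    0    .    .    .    .    .    .    .    .    .    .    .    .    .    .    .    .    .    .    .    .
  24     2    2    0    .    .    .    .    .    .    .    .    .    .    .   94    .    .    .    .    .    .    .    .
  18     3    4    .    .    .    .    .    .   47   47    .    .    .    .    .    .    .    .    .    .    .    .    .
  12     3    .    .    .    .   57   57   52   50   49    .    .    .    .    .    .    .   37   35    .    .    .    .
   6    50   19    .    .    .   54   57   53   49    .    .    .    .    .    .    .    . 
[... 176 characters left out ...]
   60   61   54   84    .    .    .    .    2    1    2    1   35   37   32    .    .    .    .
 -12     8   25    .    .   62   63   85   76    .    .    .    .    2    1    3    1   37   36    .    .    .    .    .
 -18    72   20   60   62   60   56   90   93    2    .    .    0    4    2    2    1   69   70    .    .    .    .    .
 -24    90   86   61   60   57   57   88   92   92    .    .    1    2    2    2    1   68   72   34    .    .    .    .
 -30    82   79   61   61   58   57   79   84    2    .    2    2    3    2    0    2   40   53   31    .    .    .    .
 -36    71   70   58   60   49    3   69   74    1    0    1    2    1    2    2    1    1    1   -1    .    .    .    .
```

The fingers slipped off the ring corner, but the ring is now deep on the head at nearly the right tilt. I let go, back off and find the handle. Next I grip the rolled handle, lift it over the pillar and swing it.

Call:
{"name": "carry_out", "arguments": {
  "deltas": "0.3 0 0 0 0;0 0 0 0 0;0 0 0 0 0;0 0 0 -0.05 0;0 0 0 -0.15 0;0 0 0 -0.25 0;0 -0.2 0 -0.3 0;0 -0.3 0 -0.3 0"
}}

```text
t: 29.25
position: [0.4996, -0.1563, 0.2056]
eef_rot: [[0.995, -0.098, 0.002], [-0.098, -0.995, 0.001], [0.002, -0.001, -1.0]]
force: [-0.9, -0.9, 1.1]
gripper_width: 0.0849
grasp_force: 0.0
```

```bash
cat > hd.py <<'E'
from h import *
s=dict(np.load('scene6.npz')); st=env.sense()
vv,uu=np.mgrid[0:400,0:640]; E=np.array(s['extrinsics']);r,t=E[:3,:3],E[:3,3];c=-r.T@t; z=s['range_z']
d=np.stack([(uu-s['cx'])/s['fx'],-(vv-s['cy'])/s['fy'],-np.ones_like(uu,float)],-1)@r; W=c+d*z[...,None]
O2=np.array([.645,-.171,.064]); L=(W-O2)@D*1e3
hsv=cv2.cvtColor(s['img'],cv2.COLOR_BGR2HSV)
m=(z>0)&(L[...,2]>12)&(L[...,2]<62)&(L[...,1]<-30)&(L[...,1]>-165)&(L[...,0]>-12)&(L[...,0]<85)&~((L[...,0]<17)&(L[...,1]<-85))
for y0 in range(-30,-165,-12):
    q=m&(L[...,1]<=y0)&(L[...,1]>y0-12)
    if q.sum()>2: print(y0-6,q.sum(),'deck x',np.percentile(L[q][:,0],[5,95]).round(0),'z',np.percentile(L[q][:,2],[50,90]).round(0),'world',W[q].mean(0).round(3),'maxz',np.percentile(W[q][:,2],90).round(3))
E
python3 state.py; python3 map.py; python3 hd.py
```

```text
[ 0.4995607  -0.15633443  0.20558102] [[0.995, -0.098, 0.002], [-0.098, -0.995, 0.001], [0.002, -0.001, -1.0]] [-0.9 -0.9  1.1] 0.08486475567327664 29.25
red [274 219   9   8  45] [278.6 222.8] on plane70 [-86.6   7.1  70. ] ang vs head 174.0 world med [ 0.5322 -0.1472  0.0845]
        36   28   20   12    4   -4  -12  -20  -28  -36  -44  -52  -60  -68  -76  -84  -92 -100 -108 -116 -124 -132 -140
  36     1    1    2    1    1    1    .    .    .    .    .    .    .   32   29    2    .    0    0    .    .    .    .
  30     2    2    3    2    0    .    .    .    .    .    .    .    .    .    0    2    1    0    0    .    .    .    .
  24     2    4    3    .    .    .    .    .    .    .    .    .   32    .    1    2    0    2   -1    .    .    .    .
  18     2   27   62    .    .    .    .    .    .    .    .    0    3    3    1    2    1    0    .    .    .    .    .
  12    63   64   63   57   39   51    .    .    .    .    .    2    1    2    1    1   35   35   33    .    .    .    .
   6    66   65   63   59   60   57    .    .    .    .    .    2    2    1    1    2   34   36
[... 553 characters left out ...]
 1    1    3    2    1    2    2    0    3   68   71    .    .    .    .    .
 -30     1    2   68   68   66    9    3    1    3    2    3    1    2    3    2    3   36   55   -2    .    .    .    .
 -36     1    1   57   66   19    2    1    1    1    1    2    3    1    2    2    2    8    2    1    .    .    .    .
-72 12 deck x [38. 46.] z [30. 33.] world [ 0.66  -0.245  0.111] maxz 0.112
-84 19 deck x [40. 51.] z [25. 27.] world [ 0.666 -0.257  0.109] maxz 0.111
-96 19 deck x [42. 53.] z [22. 23.] world [ 0.668 -0.268  0.106] maxz 0.109
-108 11 deck x [46. 53.] z [18. 21.] world [ 0.671 -0.281  0.104] maxz 0.108
-120 3 deck x [52. 54.] z [14. 15.] world [ 0.675 -0.29   0.103] maxz 0.104
```

Call:
{"name": "carry_out", "arguments": {
  "deltas": "0.5 0.43 0.183 0.05 -1;0.5 0.43 0.183 0.05 -1;0.5 0.43 0.183 0.05 -1;0.5 0.43 0.183 0.05 -1;0.5 0.43 0.183 0.05 -1;0.5 0.43 0.183 0.05 -1"
}}

```text
t: 29.9
position: [0.6633, -0.2468, 0.1814]
eef_rot: [[0.772, 0.636, -0.004], [0.636, -0.772, 0.002], [-0.001, -0.004, -1.0]]
force: [0.1, 0.2, -0.2]
gripper_width: 0.0483
grasp_force: 0.0
```

Call:
{"name": "carry_out", "arguments": {
  "deltas": "0.5 0 0 0 -1;0.5 0 0 0 -1;0.5 0 0 0 -1;0.5 0 0 0 -1;0.5 0 0 0 -1;0.5 0 0 0 -1"
}}

```text
t: 30.5
position: [0.6627, -0.2466, 0.1832]
eef_rot: [[0.095, 0.995, -0.002], [0.995, -0.095, -0.0], [-0.0, -0.002, -1.0]]
force: [0.3, 0.8, 0.7]
gripper_width: 0.0431
grasp_force: 0.0
```

Call:
{"name": "carry_out", "arguments": {
  "deltas": "0.5 0 0 0 -0.57;0.5 0 0 0 -0.57;0.5 0 0 0 -0.57;0.5 0 0 0 -0.57"
}}

```text
t: 30.9
position: [0.6628, -0.2465, 0.1832]
eef_rot: [[-0.342, 0.94, -0.002], [0.94, 0.342, 0.0], [0.001, -0.002, -1.0]]
force: [-0.8, -0.9, 0.1]
gripper_width: 0.0432
grasp_force: 0.0
```

Call:
{"name": "carry_out", "arguments": {
  "deltas": "0.5 0 0 0.1 0;0.5 0 0 0.17 0;0.5 0 0 0.2 0;0.5 0 0 0.205 0;1 0 0 0.205 0;1 0 0 0.205 0;1 0 0 0.205 0;1 0 0 0.205 0"
}}

```text
t: 31.7
position: [0.6631, -0.2462, 0.1037]
eef_rot: [[-0.343, 0.939, -0.0], [0.939, 0.343, -0.002], [-0.001, -0.001, -1.0]]
force: [-2.2, -1.2, 2.0]
gripper_width: 0.019
grasp_force: 14.7
```

```bash
python3 state.py; python3 map.py
```

```text
[ 0.66305904 -0.24620147  0.10371803] [[-0.343, 0.939, -0.0], [0.939, 0.343, -0.002], [-0.001, -0.001, -1.0]] [-2.2 -1.2  2. ] 0.019047071531489067 31.7
red [272 219  11  11  66] [277.3 223.6] on plane70 [-86.8  10.5  70. ] ang vs head 171.8 world med [ 0.5343 -0.1453  0.083 ]
        36   28   20   12    4   -4  -12  -20  -28  -36  -44  -52  -60  -68  -76  -84  -92 -100 -108 -116 -124 -132 -140
  36     1    1    2    1    1    0    .    .    1    2    2   34   34   64   71   56   46    0    0    .    .    .    .
  30     1    2    2    1   48   53    .    .    .   39   39   38   35   50   48   40   33    2    1    .    .    .    .
  24     1    3    1   58   56   54   44    .   45   42   41   38   35   40   36   11    3    2    1    .    .    .    .
  18     2   17   62   61   58   54   53   50   47   44   42   36    2   11    2    2    2   -2    .    .    .    .    .
  12    64   64   64   60   59   52   54   51   48   45   29    1    2    1    1    2   35   35   33    .    .    .    .
   6    66   66   62   62   61   49   54   52   49   39    .    0    1    2    1    1   37   37 
[... 171 characters left out ...]
   61   63   53   55   53    .    1    2    2    2    2    1   35   37   34    .    .    .    .
 -12     8   66   68   62   61   61   59   58   55    2    0    1    2    1    2    6   37   36    .    .    .    .    .
 -18     3   63   70   66   63   63   62   59   22    1    2    1    1    3    2    1   70   71    .    .    .    .    .
 -24     2   39   68   68   66   65   59    2    1    1    2    1    3    1    1    2   68   71    .    .    .    .    .
 -30     2    2   66   70   68   64    4    2    3    1    2    2    2    2    0    0   36   53   30    .    .    .    .
 -36     1    1   61   66   53    1    1    1    2    2    2    3    1    2    1    2    2    1   -2    .    .    .    .
```

Call:
{"name": "carry_out", "arguments": {
  "deltas": "1 0 -0.004 -0.009 0;1 0 -0.008 -0.017 0;1 0 -0.013 -0.026 0;1 0 -0.017 -0.034 0;1 0 -0.017 -0.034 0"
}}

```text
t: 32.25
position: [0.6563, -0.2478, 0.1163]
eef_rot: [[-0.344, 0.939, -0.001], [0.939, 0.344, 0.0], [0.001, -0.001, -1.0]]
force: [-3.8, -0.2, -2.3]
gripper_width: 0.0167
grasp_force: 28.9
```

```bash
python3 state.py; python3 map.py
```

```text
[ 0.65626424 -0.24775658  0.11634752] [[-0.344, 0.939, -0.001], [0.939, 0.344, 0.0], [0.001, -0.001, -1.0]] [-3.8 -0.2 -2.3] 0.016676819154551378 32.25
red [272 219  11  11  63] [277.4 223.5] on plane70 [-86.7  10.3  70. ] ang vs head 171.9 world med [ 0.5332 -0.1452  0.0834]
        36   28   20   12    4   -4  -12  -20  -28  -36  -44  -52  -60  -68  -76  -84  -92 -100 -108 -116 -124 -132 -140
  36     2    2    1    2    1    0    .    .    3    2   32   44   45   73   81   64   56    3    0    .    .    .    .
  30     1    1    2    0   45   51    .    .    .   46   47   48   45   59   56   51   42    1    0    .    .    .    .
  24     2    1    1   53   53   53    .   47   50   50   49   48   44   48   49    2    1    3    0    .    .    .    .
  18     4   24   57   55   54   54   53   50   51   50   48   46   14    2    0    0    1    0    .    .    .    .    .
  12    57   58   58   55   58   55   57   53   52   49   46    1    2    1    2    1   34   36    .    .    .    .    .
   6    59   58   59   63   61   56   57   54   51    .    .    2    1    1    0    1   35   37  
[... 170 characters left out ...]
   63   61   59   59   56    .    2    2    1    2    0    1   35   36   36    .    .    .    .
 -12    55   63   64   62   62   62   62   61   61    0    3    1    2    1    1    1   36   36    .    .    .    .    .
 -18     7   63   65   61   64   63   64   62   17    1    1    2    2    2    2    1   70   72    .    .    .    .    .
 -24     2   61   66   65   65   64   54    3    1    1    2    3    1    1    1    2   68   71    .    .    .    .    .
 -30     3    6   66   67   66   52    2    1    1    0    1    0    3    2    2    2   36   53   12    .    .    .    .
 -36     1    0   65   64   45    4    1    2    2    1    1    0    0    2    1    2    0    1    0    .    .    .    .
```

Call:
{"name": "carry_out", "arguments": {
  "deltas": "1 0 -0.011 0.002 0.07;1 0 -0.022 0.006 0.14;1 0 -0.034 0.012 0.21;1 0 -0.045 0.018 0.28;1 0 -0.045 0.018 0.28"
}}

```text
t: 32.8
position: [0.6389, -0.2539, 0.1087]
eef_rot: [[-0.13, 0.991, -0.002], [0.991, 0.13, 0.0], [0.0, -0.002, -1.0]]
force: [-5.1, 0.2, 0.6]
gripper_width: 0.0166
grasp_force: 29.5
```

```bash
python3 state.py; python3 map.py
```

```text
[ 0.6389467  -0.25393943  0.10871987] [[-0.13, 0.991, -0.002], [0.991, 0.13, 0.0], [0.0, -0.002, -1.0]] [-5.1  0.2  0.6] 0.016551520304459402 32.8
red [266 222  11  10  62] [271.4 225.7] on plane70 [-84.6  24.3  70. ] ang vs head 162.5 world med [ 0.5369 -0.132   0.0847]
        36   28   20   12    4   -4  -12  -20  -28  -36  -44  -52  -60  -68  -76  -84  -92 -100 -108 -116 -124 -132 -140
  36     1    1    0    1    1    3    2    .    .    1    2    1    1   47   51   49    .    .    .    .    .   39    .
  30     2    1    1    1    .    .    .    .    .    0    1    0    0   43   84   41    .    .   38   39   39    .    .
  24     1    3    .   56   54   53   51    .    .    3    .    .   46   46   90   91   89   73   41   40   35    .    .
  18     3   58   57   55   56   55   54    .    .   49   49   49   49   47   79   76   73    .   33    .    .    .    .
  12    59   58   57   55   56   55   57   52   52   51   51   48   48   48   61   58   55   36   35    .    .    .    .
   6    58   61   55   61   62   58   57   55   53   53   50   50   46   38   51   48   38   38   34  
[... 165 characters left out ...]
   62   61   60   58    .    .    .    2    2    2    1    5   35   36   35    .    .    .    .
 -12    54   63   64   62   61   61   60   61    .    0    1    2    2    1    5    1   35   52    .    .    .    .    .
 -18     4   63   65   63   63   63   61   62   31    2    2    2    0    2    1    2   70   71   68    .    .    .    .
 -24     3   65   66   66   64   64   63   58    2    1    1    1    1    3    3    1   67   71   34    .    .    .    .
 -30     1   62   67   66   64   56    5    2    1    2    2    1    2    1    1    3   36   51   30    .    .    .    .
 -36     2   59   60   37    7    3    1    2    0    1    4    1    2    2    3    2    2    2    1    .    .    .    .
```

Call:
{"name": "carry_out", "arguments": {
  "deltas": "1 0 -0.004 -0.008 0;1 0.001 -0.008 -0.016 0;1 0.002 -0.012 -0.025 0;1 0.002 -0.012 -0.025 0"
}}

```text
t: 33.25
position: [0.6358, -0.2535, 0.1199]
eef_rot: [[-0.131, 0.991, 0.002], [0.991, 0.131, 0.0], [-0.0, 0.002, -1.0]]
force: [-3.0, 0.4, -2.1]
gripper_width: 0.0163
grasp_force: 29.1
```

```bash
python3 state.py; python3 map.py
```

```text
[ 0.63576072 -0.25354314  0.11988928] [[-0.131, 0.991, 0.002], [0.991, 0.131, 0.0], [-0.0, 0.002, -1.0]] [-3.   0.4 -2.1] 0.016340839717745793 33.25
red [266 222  11  10  63] [271.4 225.8] on plane70 [-84.7  24.4  70. ] ang vs head 162.5 world med [ 0.5367 -0.1311  0.0845]
        36   28   20   12    4   -4  -12  -20  -28  -36  -44  -52  -60  -68  -76  -84  -92 -100 -108 -116 -124 -132 -140
  36     1    2    1    0    2    0    2    .    .    2    2    2    1   56   76   55    .    .    .   53   57   54    .
  30     1    2    1    0    .   51    .    .    .    1    2    1    .   55   92   54    .    .   56   55   48    .    .
  24     2    2    .   53   54   53   53    .    .    .    .   54   54   56   92   91   93    0   54   50    .    .    .
  18     2   54   55   55   56   55   56    .   52   55   57   57   56   57   82   78   74   42    .    .    .    .    .
  12    56   55   56   54   55   56   56   56   57   57   56   58   56   55   68   66   61   37    .    .    .    .    .
   6    55   57   55   61   61   59   59   58   58   58   57   56   49    1   13    3   36   37    .
[... 167 characters left out ...]
   62   62   61   62    .    .    .    2    1    1    2    1   36   36   34    .    .    .    .
 -12    52   62   60   61   62   63   64   65    .    1    0    3    2    1    2    1   36   37    .    .    .    .    .
 -18     3   63   62   64   64   65   65   65   56    1    2    2    2    2    2    1   67   71    .    .    .    .    .
 -24     2   63   66   67   67   67   65   60    2    2    2    0    1    2    2    1   67   70    .    .    .    .    .
 -30     2   66   66   66   63   55    3    1    1    2    1    2    3    1    2    2   36   51   29    .    .    .    .
 -36     1   59   59   52    4    3    2    1    1    2    1    1    0    2    2    1    2    1    0    .    .    .    .
```

Call:
{"name": "carry_out", "arguments": {
  "deltas": "1 -0.002 -0.011 0.006 0.055;1 -0.003 -0.022 0.012 0.11;1 -0.002 -0.033 0.018 0.16;1 0 -0.044 0.025 0.22;1 0.001 -0.052 0.029 0.26;1 0.001 -0.052 0.029 0.26"
}}

```text
t: 33.9
position: [0.6154, -0.2564, 0.1082]
eef_rot: [[0.074, 0.997, 0.002], [0.997, -0.074, -0.001], [-0.0, 0.002, -1.0]]
force: [0.1, 0.8, 0.4]
gripper_width: 0.0163
grasp_force: 29.2
```

```bash
python3 state.py; python3 map.py
```

```text
[ 0.61537118 -0.25639774  0.10823526] [[0.074, 0.997, 0.002], [0.997, -0.074, -0.001], [-0.0, 0.002, -1.0]] [0.1 0.8 0.4] 0.016298548669117112 33.9
red [257 223  11  11  61] [262.1 226.9] on plane70 [-77.2  43.1  70. ] ang vs head 149.3 world med [ 0.544  -0.1133  0.0888]
        36   28   20   12    4   -4  -12  -20  -28  -36  -44  -52  -60  -68  -76  -84  -92 -100 -108 -116 -124 -132 -140
  36     1    3    1    2    1    0    0    1    1    1    2    2    3    2    2    1    2    1    .    .    .    .    .
  30     1    2    1    .    .    .    .    .    .    .    0    2    1    2   70    1    2    0    .    .    .    .    .
  24     1    7   53   53   54   53   54   51    .    3    2    2    2    2   69    1    1    .    .    .    .    .    .
  18    53   56   55   56   55   54   54   55    .    .    1    2    0    0   64   65    .    .    .    .    .    .    .
  12    54   56   56   55   56   56   57   56    .    .    .    .    .    .   87   57   55    .    .    .    .    .    .
   6    55   59   61   61   61   60   58   56   55   57   55   54   56   54   90   53    .    .    . 
[... 166 characters left out ...]
   61   63   61   61   59   58   57   57   56   57   72   77   76   35    .    .    .    .    .
 -12    54   63   61   61   62   61   63   58   55   53   49   51   48   11   65   66   63   35    .    .    .    .    .
 -18    61   63   64   65   64   63   63   63    1    2    2    0    1    2    1    1   65    .    .    .    .    .    .
 -24    59   66   65   66   65   65   65   63    0    3    1    1    1    2    2    2   68   71    .    .    .    .    .
 -30     2   65   62   63   62   62   61   53    2    1    1    1    1    1    2    1   38   55   31    .    .    .    .
 -36     1   22   23    5    4    1    2    2    2    2    2    2    3    2    1    0    2    2    0    .    .    .    .
```

Call:
{"name": "carry_out", "arguments": {
  "deltas": "1 0 0 0.007 0;1 0 0 0.01 0;0.6 0 0 0.01 0;0.6 0 0 0.01 0;0.6 0 0 0.01 0;0.6 0 0 0.01 0;0.6 0 0 -0.05 0;0.6 0 0 -0.15 0;0.6 0 0 -0.2 0"
}}

```text
t: 34.85
position: [0.6159, -0.2566, 0.1903]
eef_rot: [[0.074, 0.997, 0.004], [0.997, -0.074, -0.001], [-0.001, 0.004, -1.0]]
force: [0.9, 0.1, -0.1]
gripper_width: 0.0346
grasp_force: 0.0
```

```bash
python3 state.py; python3 map.py
```

```text
[ 0.61588085 -0.25659685  0.1902894 ] [[0.074, 0.997, 0.004], [0.997, -0.074, -0.001], [-0.001, 0.004, -1.0]] [ 0.9  0.1 -0.1] 0.03461742336326891 34.85
red [306 162   7   6  25] [308.8 164.4] on plane70 [  -0.5 -132.7   70. ] ang vs head -89.5 world med [ 0.6116 -0.3076  0.109 ]
red [257 223  11  11  61] [262.1 226.9] on plane70 [-77.2  43.1  70. ] ang vs head 149.3 world med [ 0.5441 -0.1137  0.0886]
        36   28   20   12    4   -4  -12  -20  -28  -36  -44  -52  -60  -68  -76  -84  -92 -100 -108 -116 -124 -132 -140
  36     2    1    2    2    2    1    .    0    2    1    1    1    2    2    1    2    2    1    0    .    .    .    .
  30     1    2    0    .    .    .    .    .    .    2    1    2    2    1    2    1    1    2    0    .    .    .    .
  24     2    2   53   55   54   54   54   53    .    1    2    1    0    1    1    3    1    1    0    .    .    .    .
  18    53   56   56   56   56   54   54   54    .    .    0    1    0    1    1    .    0    0    .    .    .    .    .
  12    53   58   58   55   55   55   55   54    .    .    .    .    .    .    .    .   3
[... 299 characters left out ...]
   61   62   60   58   57   56   55   55   55   54   53   53   51   52   51   51   49   49   52
 -12    54   63   61   60   63   60   62   60   54   53   53   46   47   16   45    2   37   38    .    .    .    .    .
 -18    56   64   64   64   63   63   62   62    0    1    2    2    1    1    2    1   69   71    .    .    .    .    .
 -24    54   65   66   66   65   65   64   63    1    2    2    1    2    1    2    1   68   71    .    .    .    .    .
 -30     1   62   64   63   66   63   60   49    3    1    2    1    2    2    0    2   37   48   30    .    .    .    .
 -36     1   24   22    5    3    2    2    1    3    1    2    2    1    2    2    0    1    2    0    .    .    .    .
```

The handle now rests on the pillar beside the pin (top at 52 mm). The ring's downhill side is still 11 mm high, so I press it down.

Call:
{"name": "carry_out", "arguments": {
  "deltas": "1 0.1 -0.05 0 0;1 0.212 -0.104 0 0;1 0.212 -0.104 0.05 0;1 0.212 -0.104 0.13 0;1 0.212 -0.104 0.17 0;1 0.212 -0.104 0.18 0;1 0.212 -0.104 0.19 0;1 0.212 -0.104 0.2 0"
}}

```text
t: 35.7
position: [0.5802, -0.1689, 0.1082]
eef_rot: [[0.074, 0.997, 0.002], [0.997, -0.074, -0.0], [-0.0, 0.002, -1.0]]
force: [0.7, 0.2, -0.3]
gripper_width: 0.0006
grasp_force: 0.0
```

Call:
{"name": "carry_out", "arguments": {
  "deltas": "1 0 0 0.005 0;1 0 0 0.01 0;1 0 0 0.015 0"
}}

```text
t: 36.0
position: [0.5796, -0.1688, 0.1018]
eef_rot: [[0.074, 0.997, 0.001], [0.997, -0.074, -0.0], [-0.0, 0.001, -1.0]]
force: [-0.0, -0.5, 0.2]
gripper_width: 0.0002
grasp_force: 0.0
```

Call:
{"name": "carry_out", "arguments": {
  "deltas": "1 0 0 -0.025 0;1 0 0.014 -0.03 0;1 0 0.014 -0.02 0;1 0 0.014 -0.01 0;1 0 0.014 0 0"
}}

```text
t: 36.5
position: [0.5845, -0.169, 0.1008]
eef_rot: [[0.073, 0.997, -0.001], [0.997, -0.073, 0.0], [0.0, -0.001, -1.0]]
force: [-0.7, -0.2, -0.8]
gripper_width: 0.0005
grasp_force: 0.0
```

Call:
{"name": "carry_out", "arguments": {
  "deltas": "1 0 0 -0.03 0;1 0 0.015 -0.035 0;1 0 0.015 -0.025 0;1 0 0.015 -0.015 0;1 0 0.015 -0.005 0;1 0 0.015 0 0"
}}

```text
t: 37.1
position: [0.5905, -0.1693, 0.1012]
eef_rot: [[0.073, 0.997, -0.001], [0.997, -0.073, 0.0], [0.0, -0.001, -1.0]]
force: [-3.4, 0.3, 9.6]
gripper_width: 0.0005
grasp_force: 5.4
```

```bash
python3 state.py; python3 map.py
```

```text
[ 0.59051466 -0.16930635  0.10118606] [[0.073, 0.997, -0.001], [0.997, -0.073, 0.0], [0.0, -0.001, -1.0]] [-3.4  0.3  9.6] 0.0004726491511443363 37.1
red [307 164   8   7  35] [310.5 166.7] on plane70 [  -7.  -133.2   70. ] ang vs head -92.3 world med [ 0.6058 -0.3065  0.1061]
red [257 223  11  11  63] [261.9 227. ] on plane70 [-77.3  43.5  70. ] ang vs head 149.1 world med [ 0.5446 -0.1133  0.088 ]
        36   28   20   12    4   -4  -12  -20  -28  -36  -44  -52  -60  -68  -76  -84  -92 -100 -108 -116 -124 -132 -140
  36     2    2    2    1    1    0    0    .    .    .    .    .    .    .    .    .    .    .    .    .    .    .    .
  30     2    1    1    .    .    .    .    .    .    .    .    .    .    .    .    .    .    .    .    .    .    .    .
  24     1    2    4    .    .    .    .    .    .    .    .    .    .    .    .    .    .    .    .    .    .    .    .
  18    54   56   57   55    .    .    .    .    .    .    .    .    .    .    .    .    .    .    .    .    .    .    .
  12    53   56   57   55   51    .    .    .    .    .    .    .    .    .    .    .    .  
[... 296 characters left out ...]
   61    .    .    .    .    .    .    .    .    .    .    .    .    .    .   51   52   52   52
 -12    52   56   59   85   83    .    .    .    .    .    .    .    .    .    .    .    .    .    .   52   49   51   51
 -18    51   55   61   81   81    .    .    .    .    .    .    .    .    .    .    .    .    .    .    .    .    .    .
 -24    52   55   56   91   89    9    2    1    1    .    .    .    .    .    .    .    .    .    .    .    .    .    .
 -30    50   55   55   76   82   77    3    4    2    .    .    .    .    .    .    .    .    .    .    .    .    .    .
 -36     1   23   22   69   70   71    3    1    1    .    .    .    .    .    .    .    .    .    .    .    .    .    .
```

The ring's heights are now even at about 55 mm, so it is seated. I nudge the handle against the pin to make sure.

Call:
{"name": "carry_out", "arguments": {
  "deltas": "1 0 0 -0.06 0;1 0 0 -0.13 0;1 -0.08 0.09 -0.13 0;1 -0.162 0.174 -0.13 0;1 -0.162 0.174 -0.1 0;1 -0.162 0.174 -0.02 0;1 -0.162 0.174 -0.01 0;1 -0.162 0.155 -0.01 0;1 -0.162 0.14 -0.01 0;1 -0.162 0.13 -0.01 0"
}}

```text
t: 38.15
position: [0.6378, -0.2379, 0.1072]
eef_rot: [[0.073, 0.997, 0.002], [0.997, -0.073, -0.001], [-0.001, 0.002, -1.0]]
force: [0.4, 0.1, 0.4]
gripper_width: 0.0006
grasp_force: 0.0
```

Call:
{"name": "carry_out", "arguments": {
  "deltas": "1 0 -0.01 0 0;1 0 -0.02 0 0;1 0 -0.025 0 0;1 0 -0.025 0 0"
}}

```text
t: 38.55
position: [0.6289, -0.2376, 0.1063]
eef_rot: [[0.074, 0.997, 0.003], [0.997, -0.074, -0.001], [-0.001, 0.003, -1.0]]
force: [3.9, -0.6, 1.2]
gripper_width: 0.0006
grasp_force: 1.6
```

Call:
{"name": "carry_out", "arguments": {
  "deltas": "1 0 -0.005 0 0;1 0 -0.01 0 0;1 0 -0.01 0 0"
}}

```text
t: 38.85
position: [0.6282, -0.2375, 0.1071]
eef_rot: [[0.073, 0.997, 0.01], [0.997, -0.073, -0.001], [-0.001, 0.01, -1.0]]
force: [10.2, -1.4, -1.7]
gripper_width: 0.0004
grasp_force: 4.2
```

```bash
python3 state.py
```

```text
[ 0.62819839 -0.23745142  0.10712236] [[0.073, 0.997, 0.01], [0.997, -0.073, -0.001], [-0.001, 0.01, -1.0]] [10.2 -1.4 -1.7] 0.0004168769174923347 38.85
red [310 167   5   4  11] [311.8 168.6] on plane70 [ -12.7 -133.4   70. ] ang vs head -94.8 world med [ 0.5986 -0.3036  0.1041]
red [256 223  11  11  63] [261.5 227.1] on plane70 [-77.   44.4  70. ] ang vs head 148.5 world med [ 0.5453 -0.1126  0.0884]
```

The handle is firmly against the pin (10 N, no movement). Next I go to the lever knob and put the open fingers around it.

Call:
{"name": "carry_out", "arguments": {
  "deltas": "1 0 0.02 0 0;0.7 0 0.03 -0.1 0;0.5 0 0.03 -0.2 0;0.5 0.1 -0.05 -0.2 -0.2;0.5 0.22 -0.15 -0.2 -0.4;0.5 0.283 -0.194 -0.2 -0.6;0.5 0.283 -0.194 -0.2 -0.87;0.5 0.283 -0.194 -0.2 -0.87;0.5 0.283 -0.194 -0.2 -0.87"
}}

```text
t: 39.8
position: [0.5539, -0.1182, 0.1851]
eef_rot: [[-0.573, 0.819, -0.002], [0.819, 0.573, -0.0], [0.001, -0.002, -1.0]]
force: [-0.6, -0.4, 0.4]
gripper_width: 0.043
grasp_force: 0.0
```

```bash
python3 state.py; python3 map.py | tail -9
```

```text
[ 0.55394232 -0.11822217  0.18507266] [[-0.573, 0.819, -0.002], [0.819, 0.573, -0.0], [0.001, -0.002, -1.0]] [-0.6 -0.4  0.4] 0.0429762357144625 39.8
red [307 165   8   7  33] [310.6 167.6] on plane70 [  -9.2 -132.2   70. ] ang vs head -93.3 world med [ 0.6053 -0.3067  0.1038]
red [256 223  11  11  63] [261.5 227.1] on plane70 [-77.   44.4  70. ] ang vs head 148.5 world med [ 0.5446 -0.112   0.0888]
  12    49   56   56   55   54   56   54   54    .    .    .    .    .    2    1    2   21    .    .    .    .    .    .
   6    53   56   59   61   62   60   55    .    .    .    .    .    .    .    .    .    .    .    .    .    .    .    .
   0    50   56   61   60   61   61   50    .   55   52   52   52   52   51   53    .    .   48   51   51   49   49   50
  -6    52   58   61   62   63   61    .    .   54   54   53   52   51   51   50    1    8   51   50   50   49   49   51
 -12    53   56   61   61   61   60    .   52   52   53   50   51   51   51   48    2   50   49   50   49   49   49   49
 -18    54   55   61   61   60   52    .   56    .    1    1    2    2    3    0    1   67   72   69    .    .    .    .
 -24    54   57   57   56   57   56   55   54    1    1    2    2    1    2    1    1   67   70    .    .    .    .    .
 -30    52   56   56   55   56   56   55   52    2    1    3    1    1    2    1    2   36   48   30    .    .    .    .
 -36     1   23   23    5    4    2    1    1    2    2    1    1    2    2    2    3    2    2    2    .    .    .    .
```

Call:
{"name": "carry_out", "arguments": {
  "deltas": "0.5 0 0.008 0.1 0;0.5 0 0.008 0.2 0;0.5 0 0.008 0.26 0;0.5 0 0.008 0.278 0;0.5 0 0.008 0.278 0"
}}

```text
t: 40.35
position: [0.5569, -0.1163, 0.0735]
eef_rot: [[-0.572, 0.82, -0.002], [0.82, 0.572, 0.001], [0.002, -0.001, -1.0]]
force: [-0.3, -0.2, 0.5]
gripper_width: 0.0438
grasp_force: 0.0
```

```bash
cat > plan.py <<'E'
from h import *
import sys
O2=np.array([.645,-.171,.064]); st=env.sense(); p=st['position'];R=st['eef_rot']
off=float(sys.argv[1])
y0=np.degrees(np.arctan2(R[1,1],R[0,1]))
for a in sys.argv[2:]:
    th,yaw=map(float,a.split(','))
    K=O2+D@np.array([.085*np.cos(np.radians(th)),.085*np.sin(np.radians(th)),.053])
    u=np.array([np.cos(np.radians(yaw)),np.sin(np.radians(yaw)),0])
    d=R.T@(K+u*off/1e3-p)/.4; print(a,d.round(3),'turn',round((y0-yaw)/45,3))
print(p,y0)
E
python3 plan.py 6 148,35 140,32 132,28 124,23 116,18 108,12 100,5 92,0 84,-6 78,-10 74,-14
```

```text
148,35 [-0.01   0.017 -0.001] turn -0.003
140,32 [-0.002  0.044 -0.01 ] turn 0.064
132,28 [ 0.002  0.071 -0.02 ] turn 0.153
124,23 [ 0.002  0.098 -0.032] turn 0.264
116,18 [-0.002  0.124 -0.045] turn 0.375
108,12 [-0.009  0.149 -0.058] turn 0.508
100,5 [-0.021  0.172 -0.073] turn 0.664
92,0 [-0.036  0.193 -0.088] turn 0.775
84,-6 [-0.055  0.212 -0.103] turn 0.908
78,-10 [-0.07   0.223 -0.114] turn 0.997
74,-14 [-0.081  0.23  -0.121] turn 1.086
[ 0.55688726 -0.1163209   0.07347881] 34.87802261667848
```

Call:
{"name": "carry_out", "arguments": {
  "deltas": "0.5 -0.008 0.017 -0.001 0;0.5 -0.004 0.03 -0.006 0.03;0.5 -0.002 0.044 -0.01 0.064;0.5 0 0.058 -0.015 0.11;0.5 0.002 0.071 -0.02 0.153;0.5 0.002 0.085 -0.026 0.21;0.5 0.002 0.098 -0.032 0.264;0.5 0 0.111 -0.039 0.32;0.5 -0.002 0.124 -0.045 0.375"
}}

```text
t: 41.25
position: [0.5977, -0.0893, 0.0926]
eef_rot: [[-0.307, 0.952, -0.003], [0.952, 0.307, -0.002], [-0.001, -0.003, -1.0]]
force: [-4.7, -2.6, -2.4]
gripper_width: 0.0434
grasp_force: 2.6
```

```bash
python3 state.py; python3 plan.py 6 116,18 108,12 100,5 92,0 84,-6 78,-10 74,-14
```

```text
[ 0.59765246 -0.08929026  0.09260182] [[-0.307, 0.952, -0.003], [0.952, 0.307, -0.002], [-0.001, -0.003, -1.0]] [-4.7 -2.6 -2.4] 0.043428313891602253 41.25
red [308 165   7   7  33] [310.9 167.8] on plane70 [ -10.1 -132.4   70. ] ang vs head -93.7 world med [ 0.603  -0.3056  0.1044]
red [233 215   9  11  56] [237.3 219.7] on plane70 [-39.2  80.3  70. ] ang vs head 114.6 world med [ 0.5795 -0.0788  0.1073]
116,18 [ 0.001 -0.001  0.005] turn -0.004
108,12 [ 0.001  0.025 -0.009] turn 0.129
100,5 [-0.004  0.05  -0.023] turn 0.285
92,0 [-0.012  0.075 -0.038] turn 0.396
84,-6 [-0.024  0.097 -0.053] turn 0.529
78,-10 [-0.035  0.113 -0.064] turn 0.618
74,-14 [-0.044  0.123 -0.071] turn 0.707
[ 0.59884124 -0.08871282  0.09329632] 17.812779847568848
```

The lever is following at about 5 N (now near 115°), and the spanner is holding against the pin.

Call:
{"name": "carry_out", "arguments": {
  "deltas": "0.5 0.001 0.012 -0.003 0.06;0.5 0.001 0.025 -0.009 0.129;0.5 -0.001 0.038 -0.016 0.2;0.5 -0.004 0.05 -0.023 0.285;0.5 -0.008 0.063 -0.03 0.34;0.5 -0.012 0.075 -0.038 0.396;0.5 -0.018 0.086 -0.045 0.46;0.5 -0.024 0.097 -0.053 0.529"
}}

```text
t: 42.1
position: [0.6367, -0.0884, 0.1144]
eef_rot: [[0.104, 0.995, -0.005], [0.995, -0.104, -0.004], [-0.005, -0.004, -1.0]]
force: [-8.3, -4.7, 2.4]
gripper_width: 0.0431
grasp_force: 3.9
```

```bash
python3 state.py; python3 plan.py 6 84,-6 78,-10 74,-14 70,-16
```

```text
[ 0.63672941 -0.08840744  0.11444525] [[0.104, 0.995, -0.005], [0.995, -0.104, -0.004], [-0.005, -0.004, -1.0]] [-8.3 -4.7  2.4] 0.043140472088883636 42.1
red [308 165   7   7  33] [310.9 167.8] on plane70 [ -10.1 -132.4   70. ] ang vs head -93.7 world med [ 0.6033 -0.3061  0.1043]
84,-6 [0.006 0.002 0.002] turn -0.002
78,-10 [ 0.002  0.021 -0.009] turn 0.087
74,-14 [-0.002  0.033 -0.016] turn 0.176
70,-16 [-0.007  0.045 -0.024] turn 0.22
[ 0.63789326 -0.08837481  0.11504846] -6.097683531723762
```

Call:
{"name": "carry_out", "arguments": {
  "deltas": "0.5 0 0.008 -0.003 0.03;0.5 0.001 0.015 -0.006 0.06;0.5 0.001 0.021 -0.009 0.087;0.5 0.001 0.021 -0.009 0.087"
}}

```text
t: 42.55
position: [0.6455, -0.0883, 0.1179]
eef_rot: [[0.169, 0.986, -0.004], [0.986, -0.169, -0.003], [-0.004, -0.003, -1.0]]
force: [-7.6, -3.8, 2.6]
gripper_width: 0.0435
grasp_force: 3.3
```

Call:
{"name": "carry_out", "arguments": {
  "deltas": "0.5 -0.002 0.006 -0.003 0.04;0.5 -0.003 0.012 -0.007 0.08;0.5 -0.003 0.012 -0.007 0.08"
}}

```text
t: 42.85
position: [0.648, -0.0903, 0.1196]
eef_rot: [[0.231, 0.973, -0.008], [0.973, -0.231, -0.003], [-0.005, -0.007, -1.0]]
force: [-10.8, -2.8, 2.3]
gripper_width: 0.0437
grasp_force: 4.8
```

Call:
{"name": "carry_out", "arguments": {
  "deltas": "0.5 -0.001 0.005 -0.003 0;0.5 -0.002 0.01 -0.006 0;0.5 -0.002 0.01 -0.006 0"
}}

```text
t: 43.15
position: [0.6488, -0.0906, 0.1201]
eef_rot: [[0.229, 0.973, -0.015], [0.973, -0.229, -0.002], [-0.005, -0.014, -1.0]]
force: [-15.1, -1.0, -2.3]
gripper_width: 0.0435
grasp_force: 7.3
```

Call:
{"name": "carry_out", "arguments": {
  "deltas": "0.5 -0.001 0.005 -0.002 0;0.5 -0.001 0.005 -0.002 0"
}}

```text
t: 43.35
position: [0.6492, -0.0908, 0.1201]
eef_rot: [[0.229, 0.973, -0.018], [0.973, -0.229, -0.001], [-0.005, -0.018, -1.0]]
force: [-18.5, -1.6, -2.3]
gripper_width: 0.0438
grasp_force: 8.7
```

Call:
{"name": "carry_out", "arguments": {
  "deltas": "0.5 0 0.004 -0.002 0;0.5 0 0.006 -0.003 0;0.5 0 0.006 -0.003 0;0.5 0 0.006 -0.003 0"
}}

```text
t: 43.75
position: [0.6496, -0.0908, 0.1202]
eef_rot: [[0.228, 0.973, -0.023], [0.974, -0.228, -0.0], [-0.006, -0.022, -1.0]]
force: [-21.3, -0.3, -3.8]
gripper_width: 0.0436
grasp_force: 10.4
```

```bash
python3 state.py;python3 plan.py 6 74,-14
```

```text
[ 0.64960501 -0.09084696  0.12024634] [[0.228, 0.973, -0.023], [0.974, -0.228, -0.0], [-0.006, -0.022, -1.0]] [-21.3  -0.3  -3.8] 0.04359705526054591 43.75
red [308 165   7   7  33] [310.9 167.8] on plane70 [ -10.1 -132.4   70. ] ang vs head -93.7 world med [ 0.6034 -0.3066  0.104 ]
74,-14 [ 0.002  0.003 -0.003] turn 0.018
[ 0.64963713 -0.09087547  0.12030389] -13.191020475696076
```

Call:
{"name": "carry_out", "arguments": {
  "deltas": "0.5 0 -0.015 0 0;0.5 0 -0.028 0 0;0.3 0 -0.028 0 0;0.3 0 -0.028 0 0;0.2 0 -0.035 -0.05 0;0.2 0 -0.05 -0.12 0;0.2 0 -0.06 -0.22 0;0.2 0 -0.06 -0.32 0;0.2 0 -0.06 -0.32 0"
}}

```text
t: 44.7
position: [0.6398, -0.0846, 0.2612]
eef_rot: [[0.229, 0.973, 0.014], [0.973, -0.229, -0.001], [0.002, 0.013, -1.0]]
force: [0.2, 0.3, 0.5]
gripper_width: 0.0696
grasp_force: 0.0
```

```bash
python3 state.py; python3 map.py; python3 - <<'E'
from h import *
a=dict(np.load('scene0.npz'))['img'].astype(int); b=dict(np.load('scene6.npz'))['img'].astype(int); df=abs(a-b).max(2)>40
for n,(u,v,r) in dict(jar=(324,162,12),pliers=(367,190,14),driver=(275,325,30)).items(): print(n,df[v-r:v+r,u-r:u+r].sum())
E
```

```text
[ 0.63976896 -0.08464911  0.2612481 ] [[0.229, 0.973, 0.014], [0.973, -0.229, -0.001], [0.002, 0.013, -1.0]] [0.2 0.3 0.5] 0.06964246642809169 44.7
red [307 165   8   7  34] [310.8 167.8] on plane70 [  -9.8 -132.2   70. ] ang vs head -93.6 world med [ 0.6042 -0.3065  0.1037]
red [218 192   8   6  37] [221.4 194.6] on plane70 [23.7 81.6 70. ] ang vs head 73.1 world med [ 0.6324 -0.0813  0.1396]
        36   28   20   12    4   -4  -12  -20  -28  -36  -44  -52  -60  -68  -76  -84  -92 -100 -108 -116 -124 -132 -140
  36     3    1    2    3    2    2    3    1    0    2    2    1    1    0    1    2    2    2    0    .    .    .    .
  30     2    3    3    .    .    .    .    .    .    .    1    2    2    1    1    2    1    1    0    .    .    .    .
  24     2    1    3    .   52    .    .    .    .    .    2    1    1    3    2    1    2    2    0    .    .    .    .
  18    55   56   56   57   55   55   55   54    .    .    0    2    2    0    2    1    1    1    .    .    .    .    .
  12    55   56   58   56   56   54   56   54    .    .    .    .    1    1    .    .   34   36   
[... 315 characters left out ...]
   52   52   52   51   51   51   51   50   51   51   51   49   49   51
 -12    53   56   61   61   62   59   56   55   53   53   51   51   51   51   50   49   49   50   51   50   49   49   49
 -18    54   56   60   60   59   59   55   53    .    .    1    1    2    2    1    2   68   71    .    .    .   48    .
 -24    54   55   56   56   55   56   55   54    2    2    1    1    2    1    2    1   67   71    .    .    .    .    .
 -30    51   56   57   54   56   55   54   55    1    1    2    2    1    0    2    1   41   52   31    .    .    .    .
 -36     1    3    3    4    5    2    2    2    1    1    2    2    1    1    2    0    1    5    0    .    .    .    .
jar 14
pliers 0
driver 0
```

The knob is at 73°, which is the jammed position. The spanner is seated and against the pin, and the gripper is clear, so I hand in.

```bash
python3 -c "
from cell import env
print(env.job_done())"
```

```text
the job is handed in; nothing more can be done
None
```

I've handed the job in with the spanner seated on the head and its handle against the stop pin. The locknut is jammed and was pressed with about 19 N at the knob. The gripper is clear, and the pliers and screwdriver are unmoved; a small image change near the jar went unchecked. It took about 45 s, after two failed fits and a slip during the first turn.

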